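# Build up the honing wheel on the sharpener's spindle

### The job

Build up the honing wheel on the upright spindle of the sharpening machine, ready for its clamp screw: first the plain spacer ring, then the leather-faced honing disc with its hub upwards, then the flanged bushing with its flange down. Each must sit fully home, flat on the one below, and be left there; leave the other things on the bench where they are.

Things in the scene. Friction and masses are not known exactly. Their poses are not given: they have to be found in the camera images.
- sharpener: The sharpening machine, fixed to the bench: a grey box 280 x 220 mm, 110 mm high, with an upright steel spindle on top. Origin on the bench under the spindle. Its switch panel faces -x; the box reaches 110 mm to -x, 170 mm to +x and 110 mm to +y and -y of the spindle. A round-bar tool rest stands 148 mm to +x of the spindle, its bar 201 mm above the bench, 150 mm wide along y.
- spindle_seat (a point): Centre of the flat steel seat (64 mm diameter, 122 mm above the bench) at the foot of the spindle; z points up along the spindle. The spindle is a smooth steel pin, 20 mm diameter, rising 64 mm above the seat, its last 6 mm tapered to 12 mm diameter; it does not turn.
- spindle_tip (a point): Centre of the top end of the spindle, 64 mm above the seat, 186 mm above the bench.
- spacer_mid (a point): The spacer: a plain aluminium ring with straight sides, 60 mm outside diameter, 26 mm tall, bore 24 mm. Lies flat on the bench. The point is its centre, 13 mm above its underside; z along its axis.
- disc_mid (a point): The honing disc: a plywood disc faced with leather, 130 mm diameter and about 11 mm thick, with a raised round aluminium hub on top, 44 mm diameter, standing up to 24 mm above the disc's underside; bore 24 mm right through. Lies flat, hub up. The point is on its axis 12 mm above its underside (half its whole height of 24 mm); z along its axis towards the hub. Best held by the hub.
- bushing_mid (a point): The flanged bushing: a steel sleeve, 40 mm outside diameter, on a flange 60 mm in diameter and 6 mm thick at its lower end; 28 mm tall over all, bore 24 mm right through. Lies flat, flange down. The point is on its axis 14 mm above its underside; z along its axis away from the flange.
- slipstone: Bystander: small grey sharpening slip stone, 50 x 22 x 10 mm, lying among the parts. Origin at the centre of its underside.
- gouge: Bystander: carving gouge with a wooden handle, about 200 mm long, lying flat on the right. Origin near the front end of the handle, on the bench.
- pastejar: Bystander: amber glass jar of honing paste with a metal cap, 60 mm diameter, 55 mm tall. Origin at the centre of its underside.
- taperoll: Bystander: roll of masking tape lying flat, 92 mm outside, 76 mm inside, 25 mm tall (not a part of the machine). Origin at the centre of its underside.
Things that resemble listed ones, but are neither listed nor needed, are in the scene too. What is shaped like the part that bears disc_mid but orange is not meant. What is shaped like the part that bears spacer_mid but turquoise is not meant.

How it is judged:
By the outcome, as a careful person would: the job done as asked, in the order asked, and still so for the second after the job is handed in, with the robot touching nothing.
It also fails if it takes over 72 s, if anything falls off the work surface, if the arm or the gripper's body presses on something with over 40 N, if the wrist force passes 120 N, or if a joint passes its speed limit or range.

### The arm

A 7-joint arm with a two-finger parallel gripper is mounted at the origin on the work surface. World frame = base frame: x ahead of the robot, y to its left, z up, the work surface at z = 0. Lengths are in m, angles in rad, forces in N, time in s.
With the tool pointing down it reaches from about 0.4 to 0.875 m from the base axis. Payload 19.3 kg.
Tool frame: the origin (TCP) lies midway between the tips of the shut fingers; the grasp point (between the pads) lies 19 mm behind it (bot.grip_point_offset is the distance from the TCP to the grasp point, in m); z points along the fingers, y is the direction in which the jaws open and shut (so a half turn about z gives the same grasp; the last joint's range is limited). The gripper opens to 85 mm and grips with 20 to 120 N. Pads are 22 mm wide; open, the fingers measure 114 mm over their backs; the gripper's body (76 mm by 85 mm) begins 54 mm behind the grasp point. The pads swing forward as they close: fully open they stand 13 mm farther back than shut.
Start: joints at [1.053, 0.521, -0.036, 1.599, 0.021, 1.021, -0.113], TCP at [0.271, -0.563, 0.231] pointing down, gripper open.
Joint ranges: [-2.91, 2.91], [-0.3, 2.13], [-1.5, 1.42], [0.17, 2.43], [-1.26, 4.41], [0.16, 1.93], [-2.52, 2.52]. Speed limits (rad/s): [1.89, 1.89, 2.39, 2.39, 3.01, 3.01, 3.01].

### API

Orientations are given as [roll, pitch, yaw] about the fixed x, y, z axes, in that order (R = Rz(yaw) Ry(pitch) Rx(roll)).
In Python, from workcell import bot, viewer, workorder gives the robot as it stands.
- The arm moves only by the tool move_arm, never from a script. Its argument "plan" is a list of rows, each a list of 6 numbers: the shift along the tool's x, y, z scaled (see below), then the turn, a rotation vector about the tool's x, y, z scaled (see below). A call has 1 to 5 rows; each row shifts and turns the commanded pose from where the row before left it, along the tool's axes as they then stand; what a row does not reach is not made up. The controller multiplies each number of a shift by 0.025 m and each number of a turn by pi rad. A row lasts 1/10 s, in which the tool goes at most 50 mm and 8.59 degrees, less where a joint would pass 70% of its speed; a pose out of reach is approached as far as the arm can. A call with a number of a shift or a turn outside -1 to 1 is refused whole. A call with a gripper value outside its range is refused whole. "claw" is the closure, from -1 (fully open) to 1 (shut), so that 0 is half open, set as the call begins (left out, the last holds). The fingers move at their own pace and stop on an object; "force" is the grip in N (left out, the last holds). Time passes only in rows, so rows that do not move let the fingers close. It gives the time, the measured TCP pose, the force and the opening at its end, in the units of the state.
- bot.observe(): the state, without advancing time (a new reading comes with each control period).
- viewer.grab_frame(name): name is "scene" or "top"; returns the picture (384x512x3 uint8, red, green, blue); there is no depth.
- viewer.camera_info(name): a dict with "K" (3x3 intrinsics, pixels), "R" (3x3) and "t" (3): a world point X has camera coordinates R X + t. Camera axes: x right, y down, z forward; pixel columns grow to the right and rows downward; lengths in m; the calibration is good to about 2 mm. A picture is of the moment at which its call begins. camera_info takes no time and is no camera call.
- workorder.job_done(): hands the job in, once; it reports no verdict.
The state is a dict: "clock": time; "qpos": joint angles; "qd": joint speeds; "joint_efforts": joint torques, N m; "position": TCP position; "tool_rot": TCP orientation; "force": force on the tool from outside, world axes, zero at the start; "moment": the same for the moment, N m; "grip_width": finger opening in m.
Only numpy, scipy, OpenCV 4.12 (cv2) and the standard library are available. Lean on these libraries where they do the work, as an engineer would, in place of code of your own. Each camera call takes 0.05 s, during which the arm holds its last target.

## Working session

There is one attempt and no reset: what is moved stays moved. The work goes in short steps, Python scripts to look and compute and a tool call to move; the robot and the scene stay as the last step left them, time stands still between calls to the robot, and variables do not carry over. Pictures are saved under pics/ and viewed, and the job is handed in when it is done.

Besides the shell and the picture viewer there is one more tool, called by a JSON object that holds its "name" and its "arguments", one argument or row to a line. move_arm: Moves the arm, as the interface text tells. Shifts and turns lie within -1 to 1; 1 stands for 0.025 m of shift or pi rad of turn. Its arguments: {"type":"object","properties":{"plan":{"type":"array","items":{"type":"array","items":{"type":"number"}}},"claw":{"type":"number"},"force":{"type":"number"}},"required":["plan"]}

```bash
mkdir -p pics; ls; python3 - <<'E'
from workcell import bot, viewer, workorder
import cv2, numpy as np
s=bot.observe()
for k,v in s.items(): print(k,np.round(v,4))
print(bot.grip_point_offset)
for n in ("scene","top"):
    im=viewer.grab_frame(n); cv2.imwrite(f"pics/{n}0.png",im[:,:,::-1])
    ci=viewer.camera_info(n); print(n,{k:np.round(v,4).tolist() for k,v in ci.items()})
E
```

```text
pics
clock 0.0
qpos [ 1.0528  0.522  -0.0363  1.6     0.0212  1.0211 -0.1128]
qd [-0.0002 -0.0003 -0.0013 -0.0003  0.0027 -0.0007  0.0005]
joint_efforts [ 1.2000e-03 -9.2710e+01  1.9811e+00 -3.6994e+01  1.8100e-02  8.1000e-03
 -0.0000e+00]
position [ 0.2705 -0.5631  0.2307]
tool_rot [-3.1405  0.      0.4478]
force [ 0.0612  0.3601 -0.4758]
moment [0.0247 0.0085 0.0002]
grip_width 0.0855
0.0187
scene {'K': [[347.6917, 0.0, 251.5708], [0.0, 347.6917, 193.8242], [0.0, 0.0, 1.0]], 'R': [[0.1982, 0.9801, 0.0133], [0.7903, -0.1517, -0.5937], [-0.5798, 0.1282, -0.8046]], 't': [0.0238, -0.3745, 1.2533]}
top {'K': [[352.4549, 0.0, 260.0529], [0.0, 352.4549, 197.4301], [0.0, 0.0, 1.0]], 'R': [[0.0227, -0.9997, -0.0032], [-0.9842, -0.0218, -0.176], [0.1759, 0.0071, -0.9844]], 't': [-0.1464, 0.5428, 1.0549]}
```

View pics/scene0.png

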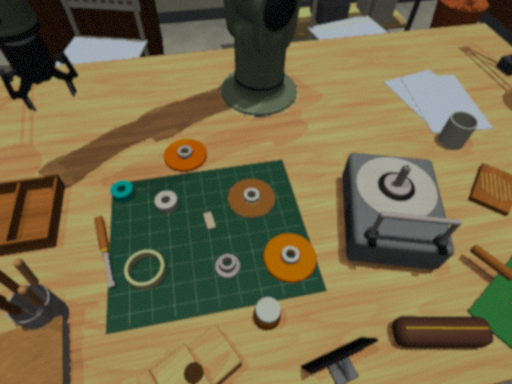

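View pics/top0.png

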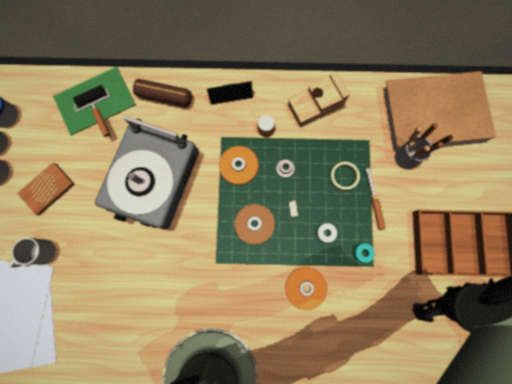

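Candidates, by pixel in the top view:
- **Spacer:** silver ring (327,232), turquoise ring (365,253, excluded) and tape roll (345,176, excluded).
- **Disc:** brown/leather (255,224), orange (239,165) and orange (306,288), both orange ones excluded.
- **Bushing:** grey flanged (286,168).
- **Spindle:** near (140,180) on the machine.

I'll check these in a close crop.

```bash
python3 - <<'E'
import cv2, numpy as np
t=cv2.imread("pics/top0.png"); s=cv2.imread("pics/scene0.png")
cv2.imwrite("pics/crop_top.png",cv2.resize(t[130:275,210:385],None,fx=4,fy=4,interpolation=cv2.INTER_CUBIC))
a=cv2.resize(t[115:230,90:205],(500,500),interpolation=cv2.INTER_CUBIC)
cv2.imwrite("pics/crop_mach.png",a)
cv2.imwrite("pics/crop_scene.png",cv2.resize(s[130:290,100:330],None,fx=3.4,fy=3.4,interpolation=cv2.INTER_CUBIC))
cv2.imwrite("pics/crop_scene_m.png",cv2.resize(s[145:275,335:465],None,fx=4,fy=4,interpolation=cv2.INTER_CUBIC))
E
```

```text
(no output)
```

View pics/crop_top.png

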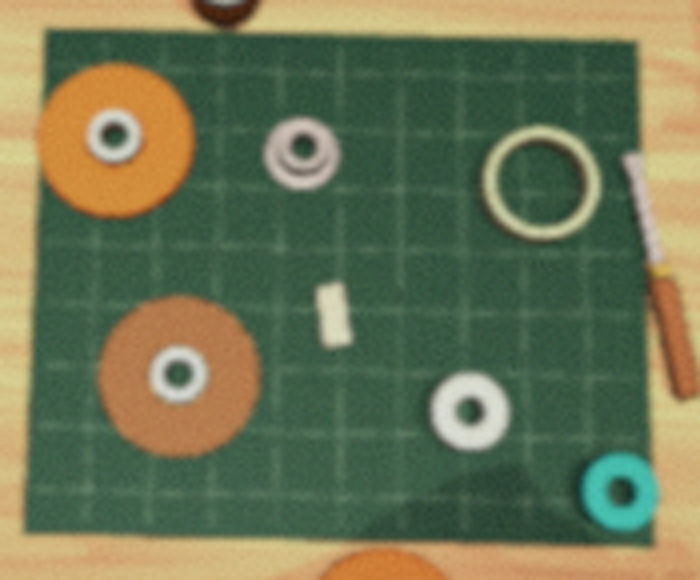

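View pics/crop_mach.png

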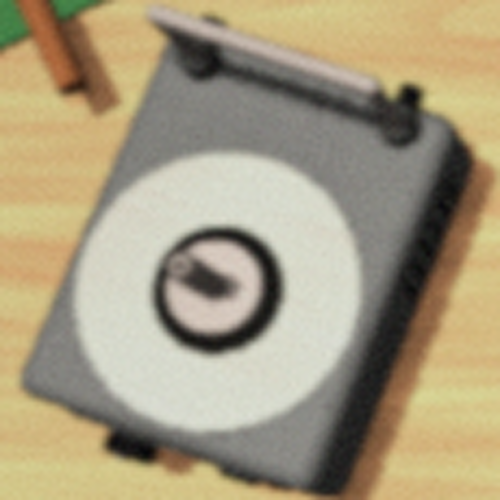

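View pics/crop_scene_m.png

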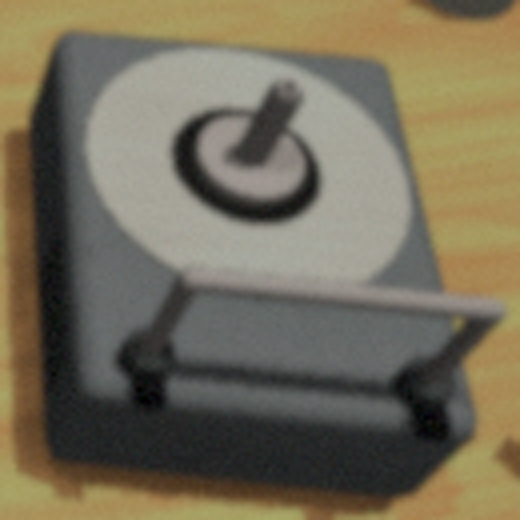

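View pics/crop_scene.png

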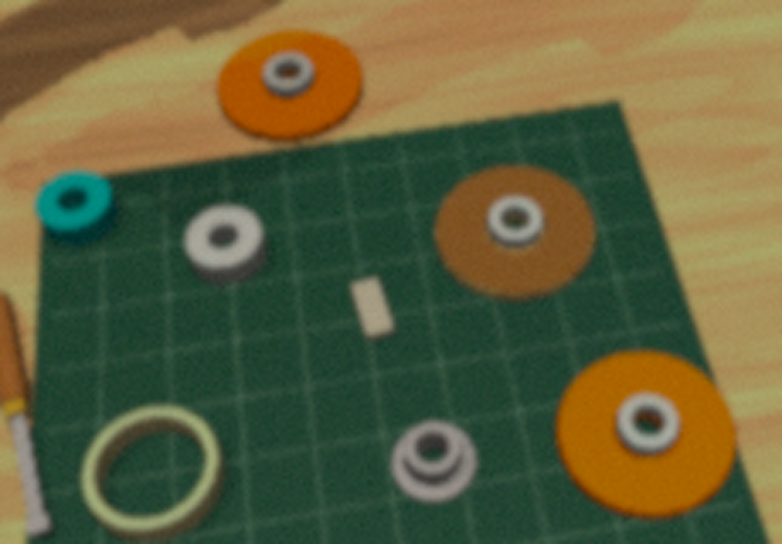

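The crops confirm the choice: white/aluminium ring at (327,232), brown leather disc at (255,224) and bushing at (286,168). Next I'll measure their positions.

```bash
cat > h.py <<'E'
import cv2, numpy as np
from workcell import bot, viewer, workorder
CI={n:{k:np.array(v) for k,v in viewer.camera_info(n).items()} for n in ("scene","top")}
def plane(n,uv,z):
    c=CI[n]; uv=np.atleast_2d(np.asarray(uv,float)); d=np.c_[uv,np.ones(len(uv))]@np.linalg.inv(c["K"]).T@c["R"]
    o=-c["R"].T@c["t"]; s=(z-o[2])/d[:,2]; return o+s[:,None]*d
def proj(n,X):
    c=CI[n]; p=(np.atleast_2d(X)@c["R"].T+c["t"])@c["K"].T; return p[:,:2]/p[:,2:]
def tri(uvs):
    A=[];b=[]
    for n,uv in uvs.items():
        c=CI[n]; o=-c["R"].T@c["t"]; d=c["R"].T@np.linalg.inv(c["K"])@np.r_[uv,1]; d/=np.linalg.norm(d)
        P=np.eye(3)-np.outer(d,d); A.append(P); b.append(P@o)
    A=np.vstack(A);b=np.hstack(b); X,r,_,_=np.linalg.lstsq(A,b,rcond=None); return X,np.sqrt(r)
def circ(P):
    A=np.c_[2*P[:,:2],np.ones(len(P))]; s=np.linalg.lstsq(A,(P[:,:2]**2).sum(1),rcond=None)[0]
    r=np.sqrt(s[2]+s[0]**2+s[1]**2); res=np.hypot(*(P[:,:2]-s[:2]).T)-r
    return s[:2],r,res.std()
def blob(mask,near):
    """contours (with holes) of comp. nearest pixel near"""
    cs,h=cv2.findContours(mask.astype(np.uint8),cv2.RETR_CCOMP,cv2.CHAIN_APPROX_NONE)
    return cs,h
E
python3 - <<'E'
from h import *
ims={n:cv2.imread(f"pics/{n}0.png") for n in ("top","scene")}
seeds={"top":dict(spacer=(327,232),disc=(255,224),bush=(286,168),seat=(140,180)),
 "scene":dict(spacer=(166,200),disc=(252,197),bush=(227,266),seat=(399,184))}
for n,im in ims.items():
    hsv=cv2.cvtColor(im,cv2.COLOR_BGR2HSV)
    for k,(u,v) in seeds[n].items():
        print(n,k)
        for dv in range(-16,17,4): print("  ",[tuple(hsv[v+dv,u+du].tolist()) for du in range(-16,17,4)])
E
```

```text
top spacer
   [(73, 96, 90), (70, 98, 86), (70, 91, 92), (68, 89, 95), (68, 85, 96), (68, 93, 90), (68, 96, 88), (69, 86, 95), (69, 93, 82)]
   [(70, 89, 89), (71, 95, 83), (68, 91, 87), (70, 90, 93), (69, 90, 93), (72, 104, 86), (71, 93, 88), (70, 90, 91), (71, 92, 89)]
   [(67, 90, 96), (64, 73, 102), (68, 76, 84), (39, 25, 173), (36, 19, 202), (49, 24, 170), (69, 84, 97), (66, 81, 98), (68, 83, 92)]
   [(67, 85, 99), (69, 103, 79), (30, 15, 170), (37, 15, 216), (42, 13, 195), (40, 14, 220), (46, 25, 175), (68, 93, 90), (69, 97, 89)]
   [(70, 89, 92), (69, 82, 75), (43, 9, 207), (45, 17, 182), (69, 87, 85), (30, 9, 165), (38, 13, 215), (70, 90, 94), (68, 90, 94)]
   [(67, 77, 96), (69, 91, 84), (36, 14, 182), (44, 15, 218), (48, 22, 154), (34, 17, 214), (42, 16, 203), (72, 95, 91), (72, 92, 91)]
   [(68, 81, 98), (71, 90, 94), (66, 61, 79), (26, 11, 188), (33, 13, 214), (43, 11, 204), (67, 61, 105), (69, 81, 98), (69, 77, 106)]
   [(69, 81, 91), (69, 80, 96), (69, 85, 93), (72, 93, 88), (70, 92, 91), (69, 87, 88), (71, 91, 87), (68, 87, 91), (67, 75, 98)]
   [(68, 88, 96), (72, 94,
[... 8207 characters left out ...]
3, 22, 127), (27, 17, 164)]
   [(30, 16, 48), (13, 20, 156), (20, 20, 115), (23, 17, 61), (21, 30, 59), (16, 23, 123), (15, 19, 136), (11, 25, 81), (30, 19, 162)]
   [(45, 35, 29), (9, 23, 113), (15, 23, 156), (16, 18, 153), (13, 20, 153), (16, 22, 152), (14, 22, 152), (13, 22, 81), (27, 21, 134)]
   [(26, 32, 56), (38, 29, 35), (13, 21, 87), (14, 23, 145), (10, 20, 155), (11, 18, 153), (15, 21, 124), (0, 16, 32), (28, 22, 138)]
   [(24, 23, 163), (39, 21, 87), (30, 19, 27), (30, 7, 39), (30, 16, 47), (30, 19, 40), (84, 51, 25), (20, 12, 65), (28, 20, 166)]
   [(32, 20, 168), (26, 23, 168), (25, 18, 154), (36, 23, 110), (26, 24, 86), (38, 24, 86), (42, 20, 129), (33, 14, 166), (35, 20, 168)]
```

```bash
cat >> h.py <<'E'
def region(mask,near,fill=True):
    """external contour hull of the component nearest `near`"""
    nl,lab,st,ce=cv2.connectedComponentsWithStats(mask.astype(np.uint8),connectivity=4)
    i=min((i for i in range(1,nl) if st[i,4]>15),key=lambda i:np.hypot(*(ce[i]-near)))
    c=max(cv2.findContours((lab==i).astype(np.uint8),cv2.RETR_EXTERNAL,cv2.CHAIN_APPROX_NONE)[0],key=len)
    return cv2.convexHull(c)[:,0].astype(float),st[i]
def up(im,near,r=26,f=8):
    u,v=near; p=im[v-r:v+r,u-r:u+r]; return cv2.resize(p,None,fx=f,fy=f,interpolation=cv2.INTER_CUBIC)
def back(c,near,r=26,f=8): return (c+.5)/f-.5+np.array(near)-r
E
python3 - <<'E'
from h import *
ims={n:cv2.imread(f"pics/{n}0.png") for n in ("top","scene")}
seeds={"top":dict(spacer=(327,232),disc=(255,224),hub=(255,224),bush=(286,168),seat=(140,180)),
 "scene":dict(spacer=(166,200),disc=(252,197),hub=(252,195),bush=(227,266),seat=(397,187))}
zs=dict(spacer=.026,disc=.011,hub=.024,bush=.006,seat=.122)
vis=[]
for n,im in ims.items():
    hi=145 if n=="top" else 112
    for k,s in seeds[n].items():
        p=up(im,s); hsv=cv2.cvtColor(p,cv2.COLOR_BGR2HSV); H,S,V=[hsv[...,i].astype(int) for i in range(3)]
        if k=="disc": m=(H<22)&(S>100)
        elif k=="spacer": m=(S<55)&(V>(130 if n=="top" else 118))
        elif k=="hub": m=(S<75)&(V>(130 if n=="top" else 118))
        elif k=="bush": m=(S<58)&(V>(100 if n=="top" else 80))
        else: m=(V>(115 if n=="top" else 90))
        hull,st=region(m,(26*8,26*8))
        if k=="disc": m2=m
        px=back(hull,s); P=plane(n,px,zs[k]); c,r,e=circ(P)
        print(n,k,np.round(c,4),"r",round(r,4),"res",round(e,4))
        cv2.polylines(p,[hull.astype(int)],True,(0,0,255),1); q=back(0,s)
        vis.append(cv2.resize(p,(260,260)))
cv2.imwrite("pics/vis1.png",cv2.resize(np.vstack([np.hstack(vis[:5]),np.hstack(vis[5:])]),(800,320)))
tip=tri({"top":np.array([182,265])/500*115+[90,115]-.4,"scene":np.array([289,90])/4+[335,145]-.4})
print("tip",tip)
E
```

```text
top spacer [ 0.4436 -0.3472] r 0.0312 res 0.0002
top disc [ 0.4676 -0.1174] r 0.065 res 0.0002
top hub [ 0.4673 -0.1174] r 0.0231 res 0.0001
top bush [ 0.6541 -0.214 ] r 0.0335 res 0.0004
top seat [0.5805 0.2217] r 0.1096 res 0.0033
scene spacer [ 0.4438 -0.35  ] r 0.0297 res 0.0002
scene disc [ 0.4701 -0.1208] r 0.0654 res 0.0006
scene hub [ 0.4684 -0.1203] r 0.0222 res 0.0006
scene bush [ 0.6547 -0.2169] r 0.0324 res 0.0005
scene seat [0.5784 0.2198] r 0.1042 res 0.0127
tip (array([0.57557086, 0.22259963, 0.18226219]), array([0.00062265]))
```

View pics/vis1.png

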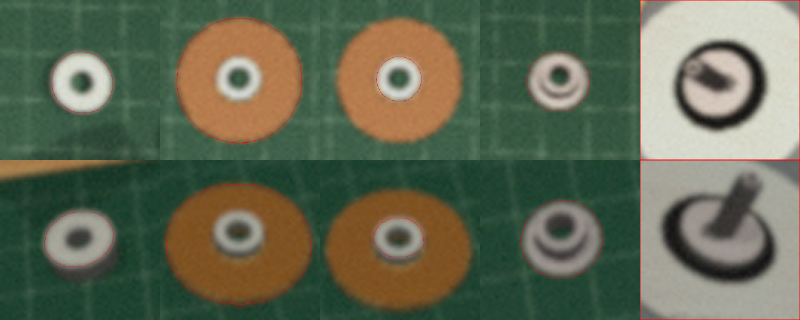

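```bash
python3 - <<'E'
from h import *
ims={n:cv2.imread(f"pics/{n}0.png") for n in ("top","scene")}
for n,c0 in (("top",np.array([0.577,0.222])),("scene",np.array([0.577,0.220]))):
    g=cv2.cvtColor(ims[n],cv2.COLOR_BGR2GRAY).astype(np.float32); th=125 if n=="top" else 95
    for it in range(3):
        pts=[]
        for a in np.arange(0,2*np.pi,np.pi/60):
            rr=np.arange(.024,.042,.0003)
            X=np.c_[c0[0]+rr*np.cos(a),c0[1]+rr*np.sin(a),np.full(len(rr),.122)]
            uv=proj(n,X).astype(np.float32)
            v=cv2.remap(g,uv[:,0].reshape(1,-1),uv[:,1].reshape(1,-1),cv2.INTER_LINEAR)[0]
            if v[0]<th or v.min()>th: continue
            pts.append(X[np.argmax(v<th),:2])
        pts=np.array(pts); keep=np.ones(len(pts),bool)
        for _ in range(5):
            c,r,e=circ(pts[keep]); d=abs(np.hypot(*(pts-c).T)-r); keep=d<max(.0012,0)
        c0=c
    print(n,"seat",np.round(c,4),"r",round(r,4),round(e,4),keep.sum(),len(pts))
# tip crops
for n,(u,v) in (("top",(132,176)),("scene",(407,167))):
    p=up(ims[n],(u,v),10,40); cv2.imwrite(f"pics/tip_{n}.png",p)
a=cv2.imread("pics/tip_top.png");b=cv2.imread("pics/tip_scene.png");cv2.imwrite("pics/tips.png",cv2.resize(np.hstack([a,b]),(800,400)))
E
```

```text
top seat [0.5757 0.2236] r 0.0323 0.0002 106 106
scene seat [0.5762 0.2207] r 0.0325 0.0004 95 95
```

View pics/tips.png

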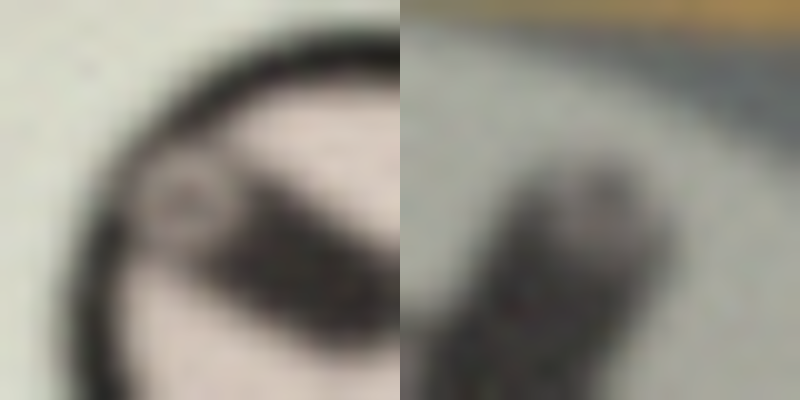

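Seat centre averages (0.576, 0.222). The two views differ by a constant 3 mm or so in y, so I use their mean. The targets are spacer (0.4437,-0.3486), disc (0.468,-0.119) and bushing (0.6544,-0.2155). First I turn the tool to yaw = π/2, so tool x = world y and tool y = world x, while descending.

{"name": "move_arm", "arguments": {
  "plan": [
    [0, 0, 0.5, 0, 0, -0.045],
    [0, 0, 0.5, 0, 0, -0.045],
    [0, 0, 0.5, 0, 0, -0.045],
    [0, 0, 0.5, 0, 0, -0.045],
    [0, 0, 0.5, 0, 0, -0.045]
  ],
  "claw": -1,
  "force": 40
}}

```text
clock: 0.6
position: [0.2705, -0.5632, 0.168]
tool_rot: [-3.141, -0.0, 1.16]
force: [-0.2, 0.5, -0.9]
grip_width: 0.0855
```

{"name": "move_arm", "arguments": {
  "plan": [
    [0, 0, 0.5, 0, 0, -0.045],
    [0, 0, 0.5, 0, 0, -0.045],
    [0, 0, 0.5, 0, 0, -0.0425],
    [0, 0, 0, 0, 0, 0]
  ]
}}

```text
clock: 1.0
position: [0.2699, -0.5626, 0.1295]
tool_rot: [-3.14, -0.003, 1.573]
force: [-0.5, -0.2, 0.6]
grip_width: 0.0854
```

{"name": "move_arm", "arguments": {
  "plan": [
    [0.95, 0.77, 0, 0, 0, 0],
    [0.95, 0.77, 0, 0, 0, 0],
    [0.95, 0.77, 0, 0, 0, 0],
    [0.95, 0.77, 0, 0, 0, 0],
    [0.95, 0.77, 0, 0, 0, 0]
  ]
}}

```text
clock: 1.5
position: [0.3676, -0.4438, 0.1319]
tool_rot: [3.141, 0.0, 1.566]
force: [0.6, -0.3, -0.3]
grip_width: 0.0854
```

{"name": "move_arm", "arguments": {
  "plan": [
    [0.95, 0.77, 0, 0, 0, 0],
    [0.95, 0.77, 0, 0, 0, 0],
    [0.95, 0.77, 0, 0, 0, 0],
    [0.95, 0.77, 0.5, 0, 0, 0],
    [0, 0, 0.5, 0, 0, 0]
  ]
}}

```text
clock: 2.0
position: [0.4471, -0.3462, 0.1069]
tool_rot: [3.139, -0.001, 1.571]
force: [0.4, -0.5, -0.3]
grip_width: 0.0856
```

```bash
python3 - <<'E'
from h import *
ims=[]
for n in ("scene","top"):
    im=viewer.grab_frame(n)[:,:,::-1].copy(); cv2.imwrite(f"pics/{n}1.png",im)
s=bot.observe(); print(s["clock"],s["position"],s["tool_rot"],s["qpos"])
a=cv2.imread("pics/scene1.png")[140:260,100:260];b=cv2.imread("pics/top1.png")[170:290,250:410]
cv2.imwrite("pics/c1.png",cv2.resize(np.hstack([a,b]),(800,300),interpolation=cv2.INTER_CUBIC))
E
```

```text
2.1 [ 0.44354385 -0.34893103  0.10539455] [-3.13994803e+00 -9.06862598e-04  1.56890679e+00] [ 0.77982606  0.60644912 -0.30495901  1.85279051  0.26158347  0.72332454
  0.32645878]
```

View pics/c1.png

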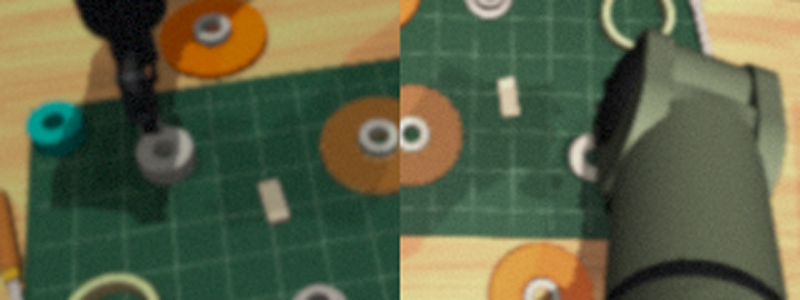

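The scene view shows the gripper above the silver ring (crop ≈165,150). Descending now.

{"name": "move_arm", "arguments": {
  "plan": [
    [0, 0, 1, 0, 0, 0],
    [0, 0, 1, 0, 0, 0],
    [0, 0, 1, 0, 0, 0],
    [0, 0, 0.5, 0, 0, 0],
    [0, 0, 0.3, 0, 0, 0]
  ]
}}

```text
clock: 2.6
position: [0.4432, -0.3503, 0.0109]
tool_rot: [-3.141, -0.0, 1.569]
force: [-0.1, -0.5, 0.3]
grip_width: 0.0855
```

{"name": "move_arm", "arguments": {
  "plan": [
    [0, 0, 0.2, 0, 0, 0],
    [0, 0, 0, 0, 0, 0]
  ]
}}

```text
clock: 2.8
position: [0.4439, -0.3499, 0.0065]
tool_rot: [3.141, 0.0, 1.57]
force: [0.1, 0.2, -0.1]
grip_width: 0.0851
```

{"name": "move_arm", "arguments": {
  "plan": [
    [0, 0, 0.15, 0, 0, 0],
    [0, 0, 0, 0, 0, 0]
  ]
}}

```text
clock: 3.0
position: [0.4439, -0.3498, 0.0028]
tool_rot: [3.141, 0.0, 1.571]
force: [-0.3, -0.8, 0.4]
grip_width: 0.0855
```

{"name": "move_arm", "arguments": {
  "plan": [
    [0, 0, 0, 0, 0, 0],
    [0, 0, 0, 0, 0, 0],
    [0, 0, 0, 0, 0, 0],
    [0, 0, 0, 0, 0, 0],
    [0, 0, 0, 0, 0, 0]
  ],
  "claw": 1,
  "force": 40
}}

```text
clock: 3.5
position: [0.4439, -0.3497, 0.003]
tool_rot: [3.141, 0.0, 1.571]
force: [-0.8, 1.7, 6.2]
grip_width: 0.0576
```

{"name": "move_arm", "arguments": {
  "plan": [
    [0, 0, 0, 0, 0, 0],
    [0, 0, 0, 0, 0, 0]
  ]
}}

```text
clock: 3.7
position: [0.444, -0.3497, 0.003]
tool_rot: [3.141, 0.0, 1.571]
force: [-1.4, 0.4, 6.8]
grip_width: 0.0576
```

{"name": "move_arm", "arguments": {
  "plan": [
    [0, 0, -0.3, 0, 0, 0],
    [0, 0, -0.7, 0, 0, 0],
    [0, 0, -1, 0, 0, 0],
    [0, 0, -1, 0, 0, 0],
    [0, 0, 0, 0, 0, 0]
  ]
}}

```text
clock: 4.2
position: [0.4451, -0.3505, 0.0808]
tool_rot: [3.138, 0.003, 1.571]
force: [-0.2, -0.1, -2.1]
grip_width: 0.0573
```

```bash
python3 - <<'E'
from h import *
for n in ("scene","top"):
    im=viewer.grab_frame(n)[:,:,::-1].copy(); cv2.imwrite(f"pics/{n}2.png",im)
s=bot.observe(); print(s["clock"],s["position"],s["tool_rot"],s["force"],s["grip_width"])
a=cv2.imread("pics/scene2.png")[110:230,100:260];b=cv2.imread("pics/top2.png")[170:290,250:410]
cv2.imwrite("pics/c2.png",cv2.resize(np.hstack([a,b]),(800,300),interpolation=cv2.INTER_CUBIC))
E
```

```text
4.3 [ 0.44386147 -0.34983792  0.07802643] [3.14089271e+00 6.61587481e-04 1.57070638e+00] [-0.46209043 -0.02918469 -2.43472015] 0.057120463636145445
```

View pics/c2.png

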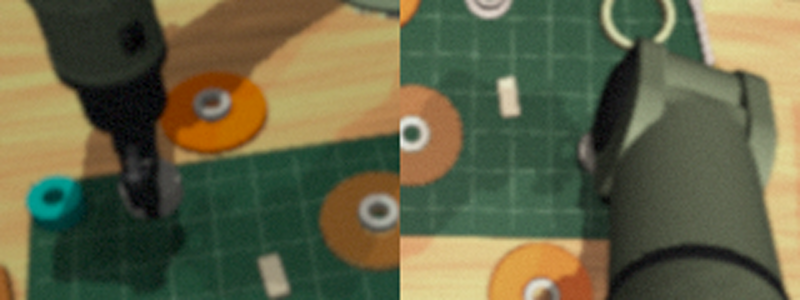

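```bash
python3 - <<'E'
from h import *
im=cv2.imread("pics/scene2.png"); s=(160,188)
cv2.imwrite("pics/c3.png",up(im,s,24,16))
print(proj("scene",[[.4439,-.3498,.078],[.4439,-.3498,.097],[.4739,-.3498,.078],[.4739,-.3498,.101],[.4439,-.3198,.101],[.4439,-.3798,.101]]), "crop = (uv-(136,164))*16")
E
```

```text
[[161.5258562  187.18359569]
 [160.04985095 182.57502644]
 [162.10074219 196.51538393]
 [160.28327206 191.00426476]
 [171.83769019 179.82655232]
 [147.51982065 183.35737549]] crop = (uv-(136,164))*16
```

View pics/c3.png

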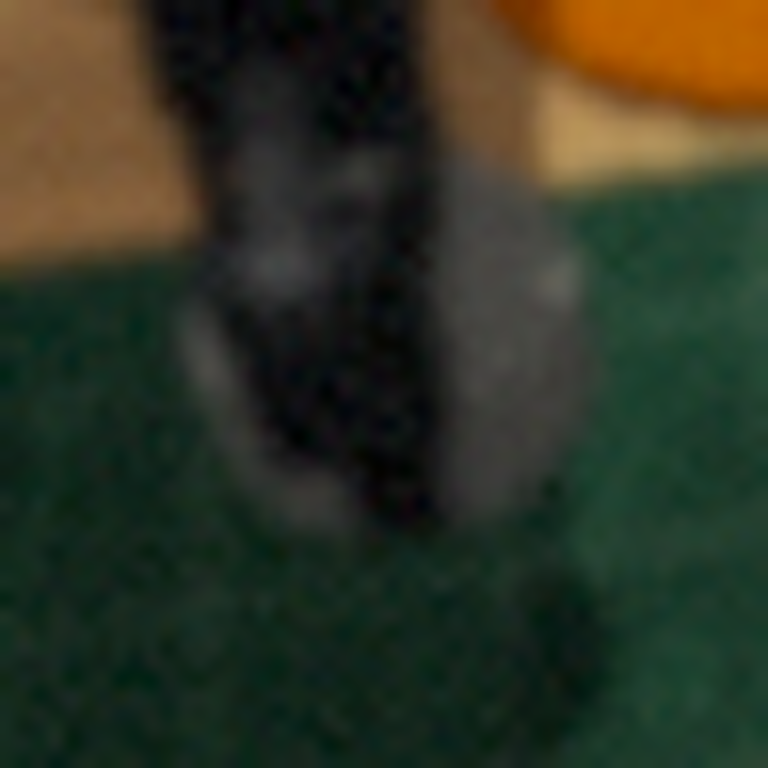

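The ring is held and centred: it spans columns 185–590 in the zoom, whose centre matches the tool's projection. Carrying it to the spindle.

{"name": "move_arm", "arguments": {
  "plan": [
    [0.6, 0.15, -0.9, 0, 0, 0],
    [0.9, 0.22, -0.9, 0, 0, 0],
    [0.95, 0.22, -0.9, 0, 0, 0],
    [0.95, 0.22, -0.9, 0, 0, 0],
    [0.95, 0.22, -0.9, 0, 0, 0]
  ]
}}

```text
clock: 4.8
position: [0.4692, -0.2396, 0.1899]
tool_rot: [-3.14, -0.001, 1.571]
force: [0.8, 0.3, -1.7]
grip_width: 0.0573
```

{"name": "move_arm", "arguments": {
  "plan": [
    [0.95, 0.22, -0.9, 0, 0, 0],
    [0.95, 0.22, -0.9, 0, 0, 0],
    [0.95, 0.22, 0, 0, 0, 0],
    [0.95, 0.22, 0, 0, 0, 0],
    [0.95, 0.22, 0, 0, 0, 0]
  ]
}}

```text
clock: 5.3
position: [0.4968, -0.1211, 0.2343]
tool_rot: [-3.14, -0.0, 1.571]
force: [-0.2, -0.6, -1.6]
grip_width: 0.0574
```

{"name": "move_arm", "arguments": {
  "plan": [
    [0.95, 0.22, 0, 0, 0, 0],
    [0.95, 0.22, 0, 0, 0, 0],
    [0.95, 0.22, 0, 0, 0, 0],
    [0.95, 0.22, 0, 0, 0, 0],
    [0.95, 0.22, 0, 0, 0, 0]
  ]
}}

```text
clock: 5.8
position: [0.5243, -0.0024, 0.234]
tool_rot: [-3.14, -0.0, 1.571]
force: [1.3, -1.0, -1.8]
grip_width: 0.0575
```

{"name": "move_arm", "arguments": {
  "plan": [
    [0.95, 0.22, 0, 0, 0, 0],
    [0.95, 0.22, 0, 0, 0, 0],
    [0.95, 0.22, 0, 0, 0, 0],
    [0.95, 0.22, 0, 0, 0, 0],
    [0.95, 0.22, 0, 0, 0, 0]
  ]
}}

```text
clock: 6.3
position: [0.5518, 0.1163, 0.2339]
tool_rot: [-3.14, 0.0, 1.571]
force: [1.1, 0.2, -1.7]
grip_width: 0.0576
```

```bash
python3 - <<'E'
from h import *
s=bot.observe(); print(s["clock"],s["position"],s["tool_rot"],s["force"],s["grip_width"])
E
```

```text
6.3 [0.55177287 0.11625106 0.2338954 ] [-3.13982277e+00  3.40728154e-04  1.57090646e+00] [ 1.08307058  0.24124151 -1.74402274] 0.05760997419104098
```

{"name": "move_arm", "arguments": {
  "plan": [
    [0.95, 0.22, 0, 0, 0, 0],
    [0.95, 0.22, 0, 0, 0, 0],
    [0.95, 0.22, 0, 0, 0, 0],
    [0.95, 0.22, 0, 0, 0, 0],
    [0.45, 0.1, 0, 0, 0, 0]
  ]
}}

```text
clock: 6.8
position: [0.5761, 0.2238, 0.2338]
tool_rot: [-3.14, -0.0, 1.573]
force: [-0.4, -0.4, -2.3]
grip_width: 0.0574
```

```bash
python3 - <<'E'
from h import *
for n in ("scene","top"):
    im=viewer.grab_frame(n)[:,:,::-1].copy(); cv2.imwrite(f"pics/{n}4.png",im)
s=bot.observe(); print(s["clock"],s["position"],s["tool_rot"],s["force"],s["grip_width"])
x,y=s["position"][:2]
print(proj("scene",[[x,y,.257],[.576,.222,.186]]))
a=cv2.imread("pics/scene4.png");b=cv2.imread("pics/top4.png")
cv2.imwrite("pics/c4.png",np.hstack([up(a,(400,165),40,10),cv2.resize(b[90:250,60:220],(800,800))])[:, :].copy()[::1,::1])
c=cv2.imread("pics/c4.png"); cv2.imwrite("pics/c4.png",cv2.resize(c,(800,400)))
E
```

```text
6.9 [0.57604242 0.222937   0.23399399] [-3.14003523e+00 -1.33135611e-04  1.57286652e+00] [-0.26495998 -0.11175494 -1.34908654] 0.05754891852062542
[[420.38797677 144.22917903]
 [407.51006919 166.18304927]]
```

View pics/c4.png

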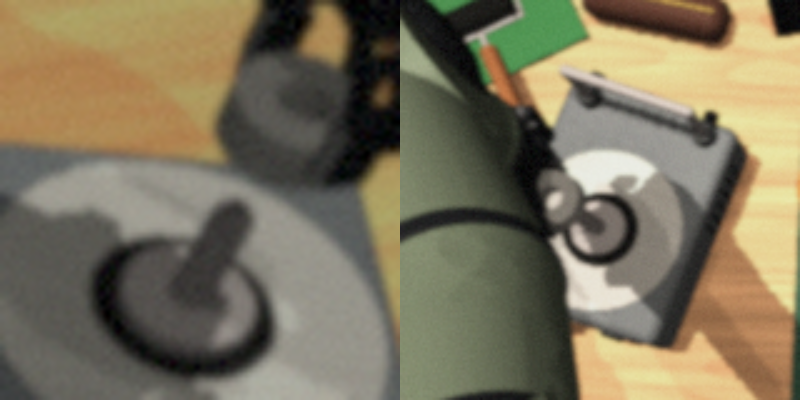

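```bash
python3 - <<'E'
from h import *
a=cv2.imread("pics/scene4.png");b=cv2.imread("pics/top4.png")
A=up(a,(418,145),20,20);B=up(b,(124,168),20,20)
x,y,z=.576,.2229,.234
for zz,col in ((z-.003+.026,(0,0,255)),(z-.003,(255,0,0))):
  for I,n,s in ((A,"scene",(418,145)),(B,"top",(124,168))):
    for r in (.03,.012):
        t=np.linspace(0,2*np.pi,60); uv=proj(n,np.c_[x+r*np.cos(t),y+r*np.sin(t),np.full(60,zz)])
        p=((uv-np.array(s)+20+.5)*20-.5).astype(int); cv2.polylines(I,[p],True,col,1)
I=np.hstack([A,B]); I=np.clip(I.astype(float)*1.6,0,255).astype(np.uint8); cv2.imwrite("pics/c5.png",cv2.resize(I,(800,400)))
E
```

```text
(no output)
```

View pics/c5.png

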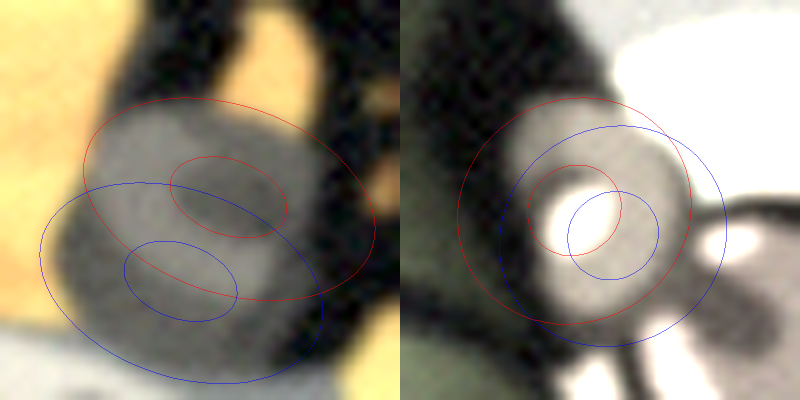

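Seen from both cameras, the ring bore agrees with the tool position to about 1 mm. Lowering onto the spindle.

{"name": "move_arm", "arguments": {
  "plan": [
    [-0.03, 0, 0.8, 0, 0, 0],
    [0, 0, 0.6, 0, 0, 0],
    [0, 0, 0.2, 0, 0, 0],
    [0, 0, 0.2, 0, 0, 0],
    [0, 0, 0.2, 0, 0, 0]
  ]
}}

```text
clock: 7.4
position: [0.5767, 0.2207, 0.1851]
tool_rot: [3.141, -0.0, 1.571]
force: [-0.1, 0.4, -1.4]
grip_width: 0.0573
```

{"name": "move_arm", "arguments": {
  "plan": [
    [0, 0, 0.2, 0, 0, 0],
    [0, 0, 0.2, 0, 0, 0],
    [0, 0, 0.2, 0, 0, 0]
  ]
}}

```text
clock: 7.7
position: [0.5766, 0.221, 0.1698]
tool_rot: [3.141, -0.0, 1.571]
force: [-0.3, 0.4, -1.6]
grip_width: 0.0575
```

{"name": "move_arm", "arguments": {
  "plan": [
    [0.03, 0, 0.4, 0, 0, 0],
    [0, 0, 0.4, 0, 0, 0],
    [0, 0, 0.4, 0, 0, 0],
    [0, 0, 0.2, 0, 0, 0],
    [0, 0, 0.1, 0, 0, 0]
  ]
}}

```text
clock: 8.2
position: [0.5763, 0.2216, 0.1317]
tool_rot: [-3.141, 0.0, 1.571]
force: [-0.1, -0.2, -1.0]
grip_width: 0.0573
```

{"name": "move_arm", "arguments": {
  "plan": [
    [0, 0, 0.1, 0, 0, 0],
    [0, 0, 0.1, 0, 0, 0]
  ]
}}

```text
clock: 8.4
position: [0.5767, 0.2217, 0.1277]
tool_rot: [3.141, -0.0, 1.571]
force: [-0.1, 0.3, -1.6]
grip_width: 0.0576
```

{"name": "move_arm", "arguments": {
  "plan": [
    [0, 0, 0.06, 0, 0, 0],
    [0, 0, 0.06, 0, 0, 0]
  ]
}}

```text
clock: 8.6
position: [0.5767, 0.2217, 0.1249]
tool_rot: [3.141, -0.0, 1.571]
force: [-11.4, -5.6, 32.2]
grip_width: 0.0573
```

Seated, with contact at TCP z ≈ 0.125 as expected (0.003 + 0.122). I'll ease off slightly and release.

{"name": "move_arm", "arguments": {
  "plan": [
    [0, 0, -0.03, 0, 0, 0],
    [0, 0, 0, 0, 0, 0]
  ]
}}

```text
clock: 8.8
position: [0.5766, 0.2217, 0.1255]
tool_rot: [3.141, -0.0, 1.571]
force: [0.7, 0.4, -0.6]
grip_width: 0.0577
```

{"name": "move_arm", "arguments": {
  "plan": [
    [0, 0, 0, 0, 0, 0],
    [0, 0, 0, 0, 0, 0],
    [0, 0, 0, 0, 0, 0],
    [0, 0, 0, 0, 0, 0]
  ],
  "claw": -1
}}

```text
clock: 9.2
position: [0.5766, 0.2216, 0.1253]
tool_rot: [3.142, -0.0, 1.571]
force: [-1.1, -0.4, -0.3]
grip_width: 0.0855
```

{"name": "move_arm", "arguments": {
  "plan": [
    [0, 0, -0.3, 0, 0, 0],
    [0, 0, -0.8, 0, 0, 0],
    [0, 0, -1, 0, 0, 0],
    [0, 0, -1, 0, 0, 0],
    [-0.5, 0, -1, 0, 0, 0]
  ]
}}

```text
clock: 9.7
position: [0.5761, 0.2106, 0.2294]
tool_rot: [3.141, -0.001, 1.573]
force: [-0.4, 0.3, 0.1]
grip_width: 0.0854
```

{"name": "move_arm", "arguments": {
  "plan": [
    [-0.95, -0.29, 0, 0, 0, 0],
    [-0.95, -0.29, 0, 0, 0, 0],
    [-0.95, -0.29, 0, 0, 0, 0],
    [-0.95, -0.29, 0, 0, 0, 0],
    [-0.95, -0.29, 0, 0, 0, 0]
  ]
}}

```text
clock: 10.2
position: [0.54, 0.0895, 0.2284]
tool_rot: [3.141, -0.0, 1.571]
force: [0.4, 0.9, -0.5]
grip_width: 0.0854
```

```bash
python3 - <<'E'
from h import *
for n in ("scene","top"):
    im=viewer.grab_frame(n)[:,:,::-1].copy(); cv2.imwrite(f"pics/{n}6.png",im)
s=bot.observe(); print(s["clock"],s["position"],s["tool_rot"],s["force"],s["grip_width"])
a=cv2.imread("pics/scene6.png");b=cv2.imread("pics/top6.png")
I=np.hstack([up(a,(397,185),30,14),up(b,(140,180),30,14)]); cv2.imwrite("pics/c6.png",cv2.resize(I,(800,400)))
E
```

```text
10.3 [0.53987337 0.08708065 0.22839091] [3.14143324e+00 1.61943269e-03 1.56724630e+00] [ 0.86783967  0.32425643 -0.170851  ] 0.08501525661027189
```

View pics/c6.png

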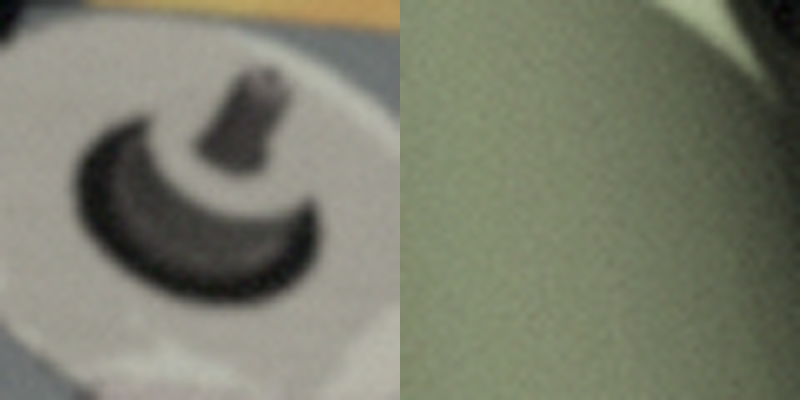

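The scene view shows the spacer flat on the seat with the spindle through its bore (crop ≈240,150). Now the disc at (0.468,-0.119).

{"name": "move_arm", "arguments": {
  "plan": [
    [-0.95, -0.32, 0, 0, 0, 0],
    [-0.95, -0.32, 0, 0, 0, 0],
    [-0.95, -0.32, 0, 0, 0, 0],
    [-0.95, -0.32, 0, 0, 0, 0],
    [-0.95, -0.32, 0.8, 0, 0, 0]
  ]
}}

```text
clock: 10.8
position: [0.5014, -0.0287, 0.2098]
tool_rot: [3.137, 0.0, 1.571]
force: [1.7, -0.7, -0.7]
grip_width: 0.0858
```

{"name": "move_arm", "arguments": {
  "plan": [
    [-0.95, -0.32, 1, 0, 0, 0],
    [-0.95, -0.32, 1, 0, 0, 0],
    [-0.95, -0.32, 1, 0, 0, 0],
    [-0.64, -0.32, 1, 0, 0, 0],
    [0, 0, 1, 0, 0, 0]
  ]
}}

```text
clock: 11.3
position: [0.4677, -0.1177, 0.0823]
tool_rot: [3.142, 0.001, 1.568]
force: [0.1, 0.3, 0.1]
grip_width: 0.0856
```

{"name": "move_arm", "arguments": {
  "plan": [
    [0, 0, 0.5, 0, 0, 0],
    [0, 0, 0, 0, 0, 0]
  ]
}}

```text
clock: 11.5
position: [0.4681, -0.1148, 0.0695]
tool_rot: [-3.14, -0.001, 1.572]
force: [-0.7, 0.4, 0.7]
grip_width: 0.0852
```

```bash
python3 - <<'E'
from h import *
for n in ("scene","top"):
    im=viewer.grab_frame(n)[:,:,::-1].copy(); cv2.imwrite(f"pics/{n}7.png",im)
s=bot.observe(); print(s["clock"],s["position"],s["tool_rot"],s["force"],s["grip_width"])
a=cv2.imread("pics/scene7.png");b=cv2.imread("pics/top7.png")
I=np.hstack([up(a,(250,190),35,14),up(b,(255,224),35,14)]); cv2.imwrite("pics/c7.png",cv2.resize(I,(800,400)))
E
```

```text
11.6 [ 0.46901743 -0.11501481  0.07104515] [ 3.14088812e+00 -6.24570778e-05  1.57186467e+00] [-0.17652991  0.19871584  0.33639053] 0.08516503419655835
```

View pics/c7.png

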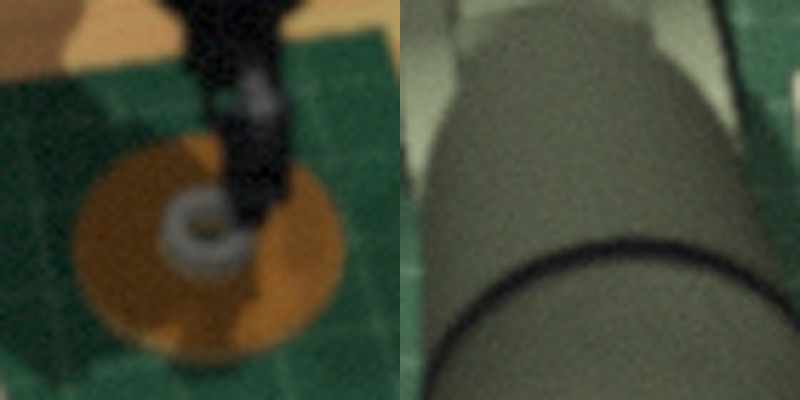

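{"name": "move_arm", "arguments": {
  "plan": [
    [-0.16, -0.04, 0.8, 0, 0, 0],
    [0, 0, 0.8, 0, 0, 0],
    [0, 0, 0.5, 0, 0, 0],
    [0, 0, 0.2, 0, 0, 0],
    [0, 0, 0, 0, 0, 0]
  ]
}}

```text
clock: 12.1
position: [0.4675, -0.1193, 0.013]
tool_rot: [-3.142, -0.0, 1.571]
force: [0.9, -0.1, 0.7]
grip_width: 0.0853
```

{"name": "move_arm", "arguments": {
  "plan": [
    [0, 0, 0, 0, 0, 0]
  ]
}}

```text
clock: 12.2
position: [0.4677, -0.1195, 0.0135]
tool_rot: [3.141, 0.0, 1.571]
force: [0.4, 0.2, 0.1]
grip_width: 0.0854
```

{"name": "move_arm", "arguments": {
  "plan": [
    [0, 0, 0.08, 0, 0, 0],
    [0, 0, 0, 0, 0, 0]
  ]
}}

```text
clock: 12.4
position: [0.4675, -0.1197, 0.0111]
tool_rot: [3.141, 0.0, 1.571]
force: [-0.4, -0.6, -0.0]
grip_width: 0.0854
```

{"name": "move_arm", "arguments": {
  "plan": [
    [0, 0, 0, 0, 0, 0],
    [0, 0, 0, 0, 0, 0],
    [0, 0, 0, 0, 0, 0],
    [0, 0, 0, 0, 0, 0],
    [0, 0, 0, 0, 0, 0]
  ],
  "claw": 1,
  "force": 50
}}

```text
clock: 12.9
position: [0.4673, -0.1197, 0.0113]
tool_rot: [3.141, 0.0, 1.571]
force: [-4.0, 0.8, 15.0]
grip_width: 0.0413
```

{"name": "move_arm", "arguments": {
  "plan": [
    [0, 0, 0, 0, 0, 0],
    [0, 0, 0, 0, 0, 0]
  ]
}}

```text
clock: 13.1
position: [0.4673, -0.1196, 0.0113]
tool_rot: [3.141, 0.0, 1.571]
force: [-4.1, 1.0, 14.0]
grip_width: 0.0413
```

{"name": "move_arm", "arguments": {
  "plan": [
    [0, 0, -0.1, 0, 0, 0],
    [0, 0, -0.3, 0, 0, 0],
    [0, 0, -0.8, 0, 0, 0],
    [0, 0, -1, 0, 0, 0],
    [0, 0, 0, 0, 0, 0]
  ]
}}

```text
clock: 13.6
position: [0.4685, -0.12, 0.0684]
tool_rot: [3.138, 0.001, 1.571]
force: [0.4, -0.1, -2.9]
grip_width: 0.0412
```

```bash
python3 - <<'E'
from h import *
for n in ("scene","top"):
    im=viewer.grab_frame(n)[:,:,::-1].copy(); cv2.imwrite(f"pics/{n}8.png",im)
s=bot.observe(); print(s["clock"],s["position"],s["tool_rot"],s["force"],s["moment"],s["grip_width"])
a=cv2.imread("pics/scene8.png")
cv2.imwrite("pics/c8.png",up(a,(250,185),35,10))
E
```

```text
13.7 [ 0.46747109 -0.11986413  0.06621103] [3.14058659e+00 2.60706189e-04 1.57043994e+00] [ 0.97777764 -0.32747095 -2.85073674] [ 0.07586059  0.01328139 -0.08557083] 0.041271399557028535
```

View pics/c8.png

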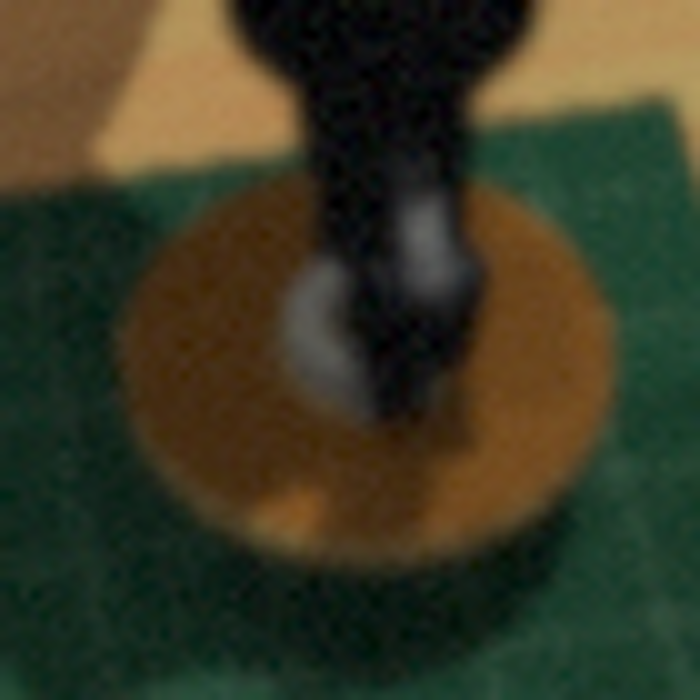

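The disc is lifted at the hub. I'll check that it is level and centred by fitting its outline.

```bash
python3 - <<'E'
from h import *
for n,s in (("scene",(250,190)),("top",(255,224))):
    im=cv2.imread(f"pics/{n}8.png"); p=up(im,s,36,8); hsv=cv2.cvtColor(p,cv2.COLOR_BGR2HSV)
    m=(hsv[...,0]<24)&(hsv[...,1]>100)
    if n=="top": continue
    m[:140]=0
    cs=cv2.findContours(m.astype(np.uint8),cv2.RETR_EXTERNAL,cv2.CHAIN_APPROX_NONE)[0]
    c=max(cs,key=len)[:,0].astype(float); c=c[c[:,1]>150]; h=cv2.convexHull(c.astype(np.int32))[:,0].astype(float)
    h=h[h[:,1]>160]
    for z in (.061,.066,.070):
        P=plane(n,(h+.5)/8-.5+np.array(s)-36,z); print(z,circ(P))
E
```

```text
0.061 (array([ 0.46878876, -0.12069306]), np.float64(0.06629418304225072), np.float64(0.0008938296325159963))
0.066 (array([ 0.47257782, -0.12152135]), np.float64(0.06583681220490391), np.float64(0.0008876630038811731))
0.07 (array([ 0.47560907, -0.12218399]), np.float64(0.06547091553502363), np.float64(0.0008827297009733152))
```

{"name": "move_arm", "arguments": {
  "plan": [
    [0.6, 0.2, -0.9, 0, 0, 0],
    [0.95, 0.31, -0.97, 0, 0, 0],
    [0.95, 0.31, -0.97, 0, 0, 0],
    [0.95, 0.31, -0.97, 0, 0, 0],
    [0.95, 0.31, -0.97, 0, 0, 0]
  ]
}}

```text
clock: 14.2
position: [0.503, -0.0086, 0.1855]
tool_rot: [-3.14, -0.0, 1.571]
force: [1.2, -0.2, -2.2]
grip_width: 0.0412
```

{"name": "move_arm", "arguments": {
  "plan": [
    [0.95, 0.31, -0.97, 0, 0, 0],
    [0.95, 0.31, -0.97, 0, 0, 0],
    [0.95, 0.31, 0, 0, 0, 0],
    [0.95, 0.31, 0, 0, 0, 0],
    [0.95, 0.31, 0, 0, 0, 0]
  ]
}}

```text
clock: 14.7
position: [0.542, 0.11, 0.2329]
tool_rot: [-3.14, 0.0, 1.571]
force: [0.1, 0.1, -2.1]
grip_width: 0.0414
```

{"name": "move_arm", "arguments": {
  "plan": [
    [0.95, 0.31, 0, 0, 0, 0],
    [0.95, 0.31, 0, 0, 0, 0],
    [0.95, 0.31, 0, 0, 0, 0],
    [0.95, 0.31, 0, 0, 0, 0],
    [0, 0, 0, 0, 0, 0]
  ]
}}

```text
clock: 15.2
position: [0.5727, 0.2076, 0.2323]
tool_rot: [-3.14, -0.001, 1.574]
force: [-0.3, -0.4, -1.3]
grip_width: 0.0413
```

{"name": "move_arm", "arguments": {
  "plan": [
    [0.57, 0.15, 0, 0, 0, 0],
    [0, 0, 0, 0, 0, 0]
  ]
}}

```text
clock: 15.4
position: [0.5766, 0.22, 0.2331]
tool_rot: [-3.141, -0.001, 1.572]
force: [-0.9, 0.4, -1.6]
grip_width: 0.0414
```

```bash
python3 - <<'E'
from h import *
for n in ("scene","top"):
    im=viewer.grab_frame(n)[:,:,::-1].copy(); cv2.imwrite(f"pics/{n}9.png",im)
s=bot.observe(); print(s["clock"],s["position"],s["tool_rot"],s["force"],s["moment"],s["grip_width"])
x,y,z=s["position"]; print(proj("scene",[x,y,z]),proj("top",[x,y,z]))
a=cv2.imread("pics/scene9.png");b=cv2.imread("pics/top9.png")
I=np.hstack([up(a,(410,155),40,10),up(b,(130,172),40,10)]); I=np.clip(I*1.4,0,255).astype(np.uint8);cv2.imwrite("pics/c9.png",cv2.resize(I,(800,400)))
E
```

```text
15.5 [0.57664905 0.21821618 0.23338906] [-3.14100551e+00  3.85905563e-04  1.57094193e+00] [-0.58275009 -0.12125179 -2.57110939] [-0.04388557 -0.05529839 -0.04249916] 0.04126117180853986
[[414.16832947 152.37551741]] [[126.2816665 170.657408 ]]
```

View pics/c9.png

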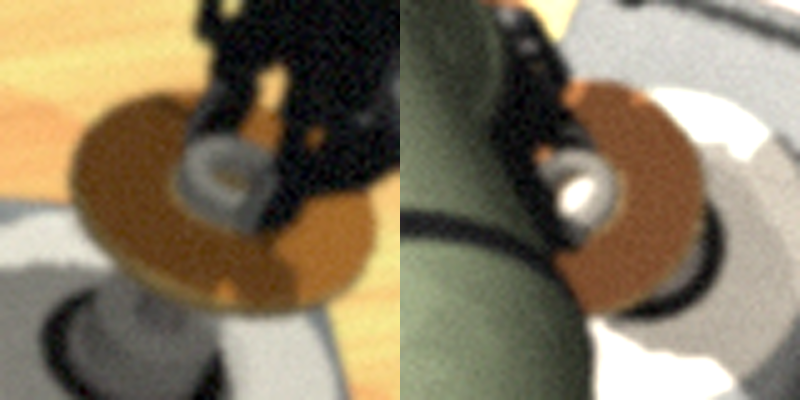

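The scene view shows the disc level, with its hub bore at crop (228,178) above the spindle. y reads 0.218, so I correct by +3.5 mm and lower.

{"name": "move_arm", "arguments": {
  "plan": [
    [0.14, 0, 0.4, 0, 0, 0],
    [0, 0, 0.5, 0, 0, 0],
    [0, 0, 0.3, 0, 0, 0],
    [0, 0, 0, 0, 0, 0],
    [0, 0, 0, 0, 0, 0]
  ]
}}

```text
clock: 16.0
position: [0.5768, 0.2218, 0.2036]
tool_rot: [-3.141, 0.0, 1.571]
force: [-0.0, -0.7, -1.6]
grip_width: 0.0409
```

{"name": "move_arm", "arguments": {
  "plan": [
    [0, 0, 0.2, 0, 0, 0],
    [0, 0, 0.2, 0, 0, 0],
    [0, 0, 0.2, 0, 0, 0],
    [0, 0, 0.2, 0, 0, 0],
    [0, 0, 0, 0, 0, 0]
  ]
}}

```text
clock: 16.5
position: [0.5764, 0.2217, 0.1829]
tool_rot: [-3.14, 0.0, 1.571]
force: [-0.2, -0.3, -1.2]
grip_width: 0.0411
```

{"name": "move_arm", "arguments": {
  "plan": [
    [0, 0, 0.2, 0, 0, 0],
    [0, 0, 0.2, 0, 0, 0],
    [0, 0, 0.2, 0, 0, 0],
    [0, 0, 0.15, 0, 0, 0],
    [0, 0, 0, 0, 0, 0]
  ]
}}

```text
clock: 17.0
position: [0.5765, 0.2218, 0.1644]
tool_rot: [-3.141, 0.0, 1.571]
force: [-0.4, 0.3, -1.9]
grip_width: 0.0411
```

{"name": "move_arm", "arguments": {
  "plan": [
    [0, 0, 0.1, 0, 0, 0],
    [0, 0, 0.06, 0, 0, 0],
    [0, 0, 0, 0, 0, 0]
  ]
}}

```text
clock: 17.3
position: [0.5767, 0.2218, 0.1609]
tool_rot: [-3.141, 0.0, 1.571]
force: [-0.1, 0.5, -2.9]
grip_width: 0.0416
```

{"name": "move_arm", "arguments": {
  "plan": [
    [0, 0, 0.05, 0, 0, 0],
    [0, 0, 0, 0, 0, 0]
  ]
}}

```text
clock: 17.5
position: [0.5767, 0.2219, 0.1597]
tool_rot: [-3.141, 0.0, 1.571]
force: [-0.2, -0.7, -2.1]
grip_width: 0.0416
```

{"name": "move_arm", "arguments": {
  "plan": [
    [0, 0, 0.04, 0, 0, 0],
    [0, 0, 0, 0, 0, 0]
  ]
}}

```text
clock: 17.7
position: [0.5769, 0.2219, 0.1594]
tool_rot: [3.141, -0.0, 1.571]
force: [-3.6, -2.0, 7.4]
grip_width: 0.0413
```

Contact at 0.1594, against 0.159 expected. Releasing.

{"name": "move_arm", "arguments": {
  "plan": [
    [0, 0, 0, 0, 0, 0],
    [0, 0, 0, 0, 0, 0],
    [0, 0, 0, 0, 0, 0],
    [0, 0, 0, 0, 0, 0],
    [0, 0, 0, 0, 0, 0]
  ],
  "claw": -1
}}

```text
clock: 18.2
position: [0.5768, 0.2219, 0.1588]
tool_rot: [-3.142, -0.0, 1.571]
force: [-0.6, -0.6, 0.3]
grip_width: 0.0855
```

{"name": "move_arm", "arguments": {
  "plan": [
    [0, 0, -0.3, 0, 0, 0],
    [0, 0, -0.8, 0, 0, 0],
    [0, 0, -1, 0, 0, 0],
    [0, 0, -0.7, 0, 0, 0],
    [-0.6, 0, -0.3, 0, 0, 0]
  ]
}}

```text
clock: 18.7
position: [0.5769, 0.2087, 0.2385]
tool_rot: [3.139, -0.002, 1.573]
force: [-0.4, -0.8, 0.0]
grip_width: 0.0857
```

{"name": "move_arm", "arguments": {
  "plan": [
    [-0.95, 0.18, 0, 0, 0, 0],
    [-0.95, 0.18, 0, 0, 0, 0],
    [-0.95, 0.18, 0, 0, 0, 0],
    [-0.95, 0.18, 0, 0, 0, 0],
    [-0.95, 0.18, 0, 0, 0, 0]
  ]
}}

```text
clock: 19.2
position: [0.5991, 0.086, 0.2362]
tool_rot: [-3.141, 0.0, 1.57]
force: [1.0, 0.1, 0.6]
grip_width: 0.0852
```

```bash
python3 - <<'E'
from h import *
for n in ("scene","top"):
    im=viewer.grab_frame(n)[:,:,::-1].copy(); cv2.imwrite(f"pics/{n}10.png",im)
s=bot.observe(); print(s["clock"],s["position"],s["tool_rot"],s["force"],s["moment"],s["grip_width"])
a=cv2.imread("pics/scene10.png");b=cv2.imread("pics/top10.png")
I=np.hstack([up(a,(400,180),35,10),up(b,(138,178),35,10)]); I=np.clip(I*1.2,0,255).astype(np.uint8);cv2.imwrite("pics/c10.png",cv2.resize(I,(800,400)))
E
```

```text
19.3 [0.59967623 0.08324148 0.23598693] [-3.14115477e+00  2.03718787e-03  1.56591518e+00] [-0.0475793   0.62911613  0.02515121] [0.02207776 0.01679146 0.02298274] 0.08565822606837943
```

View pics/c10.png

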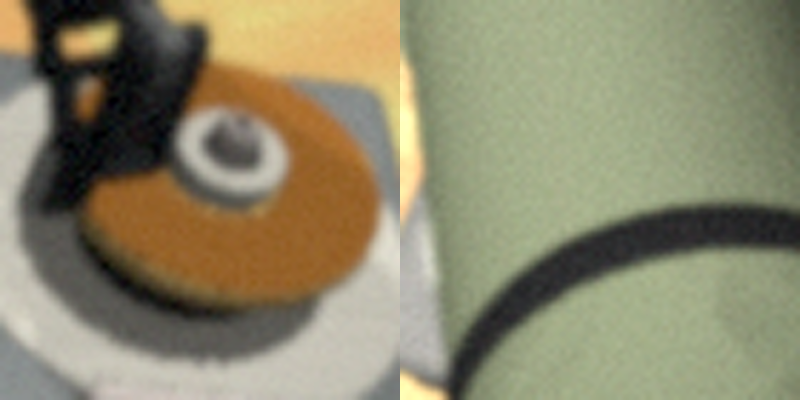

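The disc sits flat on the spacer with the spindle tip standing in the hub bore (crop ≈235,145). Now the bushing.

{"name": "move_arm", "arguments": {
  "plan": [
    [-0.95, 0.17, 0, 0, 0, 0],
    [-0.95, 0.17, 0, 0, 0, 0],
    [-0.95, 0.17, 0, 0, 0, 0],
    [-0.95, 0.17, 0, 0, 0, 0],
    [-0.95, 0.17, 0, 0, 0, 0]
  ]
}}

```text
clock: 19.8
position: [0.6203, -0.0319, 0.2362]
tool_rot: [-3.141, 0.0, 1.571]
force: [-0.3, 0.2, -0.1]
grip_width: 0.0855
```

{"name": "move_arm", "arguments": {
  "plan": [
    [-0.95, 0.17, 0, 0, 0, 0],
    [-0.95, 0.17, 0.5, 0, 0, 0],
    [-0.95, 0.17, 0.8, 0, 0, 0],
    [-0.95, 0.17, 0.8, 0, 0, 0],
    [-0.95, 0.17, 0.8, 0, 0, 0]
  ]
}}

```text
clock: 20.3
position: [0.6415, -0.1506, 0.163]
tool_rot: [-3.141, 0.0, 1.571]
force: [0.4, 0.9, 1.1]
grip_width: 0.0857
```

{"name": "move_arm", "arguments": {
  "plan": [
    [-0.95, 0.17, 0.8, 0, 0, 0],
    [-0.95, 0.17, 0.8, 0, 0, 0],
    [-0.55, 0.15, 0.8, 0, 0, 0],
    [0, 0, 0, 0, 0, 0],
    [0, 0, 0, 0, 0, 0]
  ]
}}

```text
clock: 20.8
position: [0.6537, -0.2102, 0.1037]
tool_rot: [-3.141, -0.001, 1.571]
force: [-0.2, 1.0, 0.9]
grip_width: 0.0854
```

```bash
python3 - <<'E'
from h import *
for n in ("scene","top"):
    im=viewer.grab_frame(n)[:,:,::-1].copy(); cv2.imwrite(f"pics/{n}11.png",im)
s=bot.observe(); print(s["clock"],s["position"],s["tool_rot"],s["force"],s["moment"],s["grip_width"])
a=cv2.imread("pics/scene11.png");b=cv2.imread("pics/top11.png")
I=np.hstack([up(a,(227,255),35,10),up(b,(286,168),35,10)]); I=np.clip(I*1.4,0,255).astype(np.uint8);cv2.imwrite("pics/c11.png",cv2.resize(I,(800,400)))
E
```

```text
20.9 [ 0.65444853 -0.20961379  0.10487278] [ 3.14046300e+00 -2.94590322e-04  1.57182870e+00] [-0.44270656  0.54588826 -0.29156843] [ 0.0124492  -0.04676967 -0.00475274] 0.08509479778094282
```

View pics/c11.png

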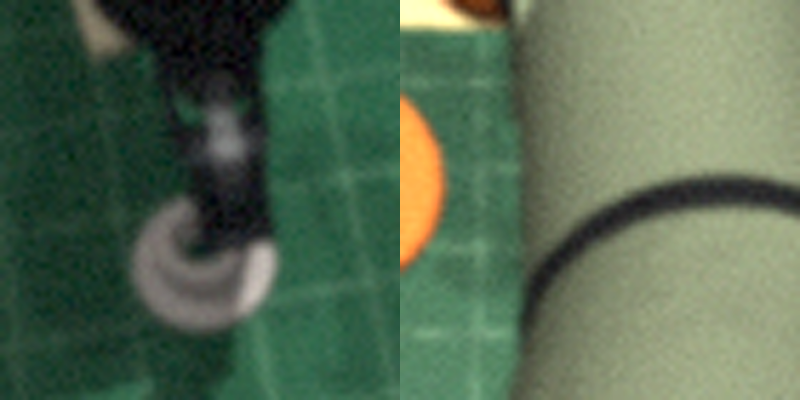

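{"name": "move_arm", "arguments": {
  "plan": [
    [-0.24, 0, 1, 0, 0, 0],
    [0, 0, 1, 0, 0, 0],
    [0, 0, 1, 0, 0, 0],
    [0, 0, 0.5, 0, 0, 0],
    [0, 0, 0.2, 0, 0, 0]
  ]
}}

```text
clock: 21.4
position: [0.654, -0.2159, 0.011]
tool_rot: [-3.141, -0.0, 1.572]
force: [0.3, -0.9, 0.3]
grip_width: 0.0856
```

{"name": "move_arm", "arguments": {
  "plan": [
    [0, 0, 0, 0, 0, 0],
    [0, 0, 0, 0, 0, 0]
  ]
}}

```text
clock: 21.6
position: [0.6548, -0.2166, 0.0126]
tool_rot: [3.14, 0.0, 1.571]
force: [-0.3, -0.3, 0.4]
grip_width: 0.0852
```

{"name": "move_arm", "arguments": {
  "plan": [
    [0.04, 0, 0.12, 0, 0, 0],
    [0, 0, 0, 0, 0, 0]
  ]
}}

```text
clock: 21.8
position: [0.6542, -0.2155, 0.0087]
tool_rot: [3.141, 0.0, 1.571]
force: [0.3, -0.4, -0.2]
grip_width: 0.0854
```

{"name": "move_arm", "arguments": {
  "plan": [
    [0, 0, 0, 0, 0, 0],
    [0, 0, 0, 0, 0, 0],
    [0, 0, 0, 0, 0, 0],
    [0, 0, 0, 0, 0, 0],
    [0, 0, 0, 0, 0, 0]
  ],
  "claw": 1,
  "force": 50
}}

```text
clock: 22.3
position: [0.6541, -0.2156, 0.0088]
tool_rot: [-3.142, 0.0, 1.571]
force: [-2.6, 0.8, 7.5]
grip_width: 0.0381
```

{"name": "move_arm", "arguments": {
  "plan": [
    [0, 0, 0, 0, 0, 0],
    [0, 0, -0.1, 0, 0, 0],
    [0, 0, -0.5, 0, 0, 0],
    [0, 0, -1, 0, 0, 0],
    [0, 0, -1, 0, 0, 0]
  ]
}}

```text
clock: 22.8
position: [0.6539, -0.2155, 0.0746]
tool_rot: [-3.141, -0.0, 1.571]
force: [-1.0, 0.8, -1.3]
grip_width: 0.0383
```

```bash
python3 - <<'E'
from h import *
for n in ("scene","top"):
    im=viewer.grab_frame(n)[:,:,::-1].copy(); cv2.imwrite(f"pics/{n}12.png",im)
s=bot.observe(); print(s["clock"],s["position"],s["tool_rot"],s["force"],s["moment"],s["grip_width"])
a=cv2.imread("pics/scene12.png");b=cv2.imread("pics/top12.png")
I=np.hstack([up(a,(227,245),35,10),up(b,(286,168),35,10)]); I=np.clip(I*1.4,0,255).astype(np.uint8);cv2.imwrite("pics/c12.png",cv2.resize(I,(800,400)))
E
```

```text
22.9 [ 0.65597626 -0.21608994  0.07762821] [3.13644366e+00 1.38220291e-03 1.57059600e+00] [-0.2271521   0.35881982 -0.36418387] [-0.03579285 -0.08695151  0.01255115] 0.03843245210882678
```

View pics/c12.png

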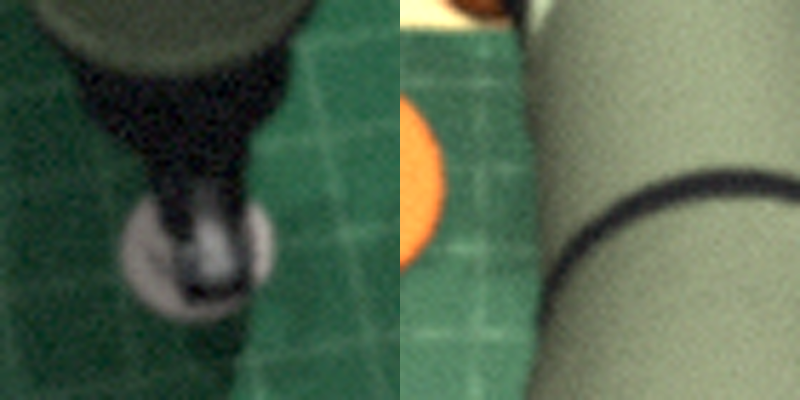

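The bushing is lifted upright. Carrying it to the spindle.

{"name": "move_arm", "arguments": {
  "plan": [
    [0.5, 0, -0.9, 0, 0, 0],
    [0.95, -0.17, -0.95, 0, 0, 0],
    [0.95, -0.17, -0.95, 0, 0, 0],
    [0.95, -0.17, -0.95, 0, 0, 0],
    [0.95, -0.17, -0.95, 0, 0, 0]
  ]
}}

```text
clock: 23.4
position: [0.6366, -0.1072, 0.1919]
tool_rot: [-3.142, 0.0, 1.571]
force: [0.4, 0.0, 0.3]
grip_width: 0.0386
```

{"name": "move_arm", "arguments": {
  "plan": [
    [0.95, -0.17, -0.95, 0, 0, 0],
    [0.95, -0.17, -0.95, 0, 0, 0],
    [0.95, -0.17, 0, 0, 0, 0],
    [0.95, -0.17, 0, 0, 0, 0],
    [0.95, -0.17, 0, 0, 0, 0]
  ]
}}

```text
clock: 23.9
position: [0.6154, 0.0115, 0.2387]
tool_rot: [3.141, 0.0, 1.571]
force: [0.7, -0.4, -0.9]
grip_width: 0.0384
```

{"name": "move_arm", "arguments": {
  "plan": [
    [0.95, -0.17, 0, 0, 0, 0],
    [0.95, -0.17, 0, 0, 0, 0],
    [0.95, -0.17, 0, 0, 0, 0],
    [0.95, -0.17, 0, 0, 0, 0],
    [0.95, -0.17, 0, 0, 0, 0]
  ]
}}

```text
clock: 24.4
position: [0.5941, 0.1303, 0.2385]
tool_rot: [-3.142, 0.0, 1.571]
force: [0.9, 0.0, -0.9]
grip_width: 0.0385
```

{"name": "move_arm", "arguments": {
  "plan": [
    [0.95, -0.17, 0, 0, 0, 0],
    [0.95, -0.17, 0, 0, 0, 0],
    [0.6, -0.2, 0, 0, 0, 0],
    [0, 0, 0, 0, 0, 0],
    [0, 0, 0, 0, 0, 0]
  ]
}}

```text
clock: 24.9
position: [0.5811, 0.1913, 0.2383]
tool_rot: [3.142, 0.001, 1.571]
force: [0.9, -0.2, -1.9]
grip_width: 0.0384
```

```bash
python3 - <<'E'
from h import *
for n in ("scene","top"):
    im=viewer.grab_frame(n)[:,:,::-1].copy(); cv2.imwrite(f"pics/{n}13.png",im)
s=bot.observe(); print(s["clock"],s["position"],s["tool_rot"],s["force"],s["moment"],s["grip_width"])
a=cv2.imread("pics/scene13.png");b=cv2.imread("pics/top13.png")
I=np.hstack([up(a,(410,155),35,10),up(b,(130,172),35,10)]); I=np.clip(I*1.4,0,255).astype(np.uint8);cv2.imwrite("pics/c13.png",cv2.resize(I,(800,400)))
E
```

```text
25.0 [0.58135903 0.1905763  0.23826829] [3.14154859e+00 6.78807485e-04 1.56947372e+00] [-0.24388471  0.72671386 -1.54339042] [-0.0399602  -0.02664971  0.03891782] 0.038445733720989445
```

View pics/c13.png

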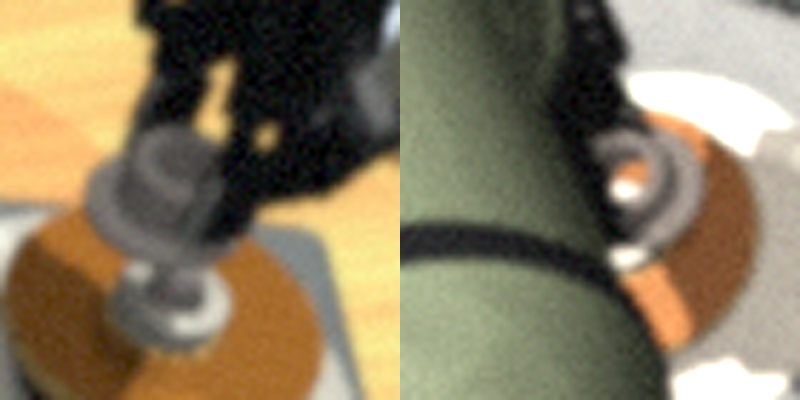

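{"name": "move_arm", "arguments": {
  "plan": [
    [0.8, -0.1, 0, 0, 0, 0],
    [0.43, -0.08, 0, 0, 0, 0],
    [0, 0, 0, 0, 0, 0],
    [0, 0, 0, 0, 0, 0]
  ]
}}

```text
clock: 25.4
position: [0.5767, 0.2219, 0.2382]
tool_rot: [-3.142, 0.0, 1.571]
force: [-0.3, -1.1, -1.4]
grip_width: 0.0383
```

{"name": "move_arm", "arguments": {
  "plan": [
    [0, 0, 0, 0, 0, 0]
  ]
}}

```text
clock: 25.5
position: [0.5768, 0.2216, 0.2382]
tool_rot: [3.142, 0.001, 1.57]
force: [-0.5, 0.1, -0.7]
grip_width: 0.0385
```

{"name": "move_arm", "arguments": {
  "plan": [
    [0, 0, 0.5, 0, 0, 0],
    [0, 0, 0.6, 0, 0, 0],
    [0, 0, 0.3, 0, 0, 0],
    [0, 0, 0.15, 0, 0, 0],
    [0, 0, 0, 0, 0, 0]
  ]
}}

```text
clock: 26.0
position: [0.5763, 0.2225, 0.1988]
tool_rot: [-3.141, 0.0, 1.571]
force: [0.3, 0.6, -1.7]
grip_width: 0.0385
```

```bash
python3 - <<'E'
from h import *
for n in ("scene","top"):
    im=viewer.grab_frame(n)[:,:,::-1].copy(); cv2.imwrite(f"pics/{n}14.png",im)
s=bot.observe(); print(s["clock"],s["position"],s["tool_rot"],s["force"],s["moment"],s["grip_width"])
a=cv2.imread("pics/scene14.png");b=cv2.imread("pics/top14.png")
I=np.hstack([up(a,(410,160),25,16),up(b,(130,172),25,16)]); I=np.clip(I*1.4,0,255).astype(np.uint8);cv2.imwrite("pics/c14.png",cv2.resize(I,(800,400)))
E
```

```text
26.1 [0.57665048 0.22276209 0.1997218 ] [ 3.14141761e+00 -1.61639930e-04  1.57094266e+00] [ 0.56751248 -0.06854371 -0.6227612 ] [ 0.03228188  0.00021152 -0.00210592] 0.038445134609892746
```

View pics/c14.png

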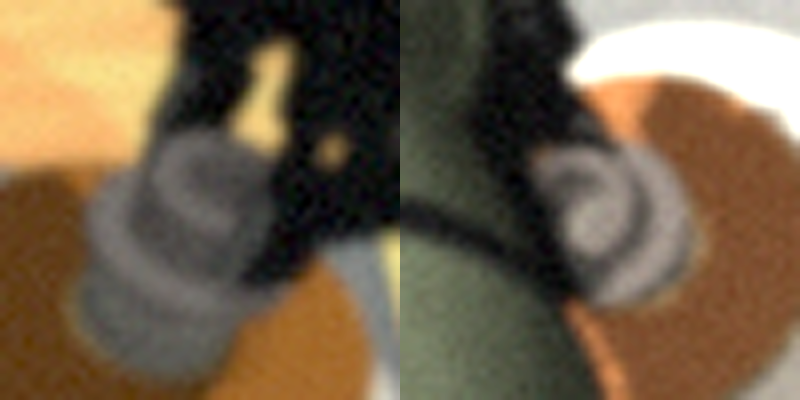

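Through the bore in the top view the spindle tip shows at crop (590,220). Continuing down slowly.

{"name": "move_arm", "arguments": {
  "plan": [
    [-0.02, 0, 0.15, 0, 0, 0],
    [0, 0, 0.15, 0, 0, 0],
    [0, 0, 0.15, 0, 0, 0],
    [0, 0, 0, 0, 0, 0]
  ]
}}

```text
clock: 26.5
position: [0.5763, 0.222, 0.1877]
tool_rot: [-3.141, 0.0, 1.571]
force: [-0.1, 0.3, -0.4]
grip_width: 0.0386
```

{"name": "move_arm", "arguments": {
  "plan": [
    [0, 0, 0.1, 0, 0, 0],
    [0, 0, 0.08, 0, 0, 0],
    [0, 0, 0, 0, 0, 0]
  ]
}}

```text
clock: 26.8
position: [0.5764, 0.2221, 0.1835]
tool_rot: [-3.141, 0.0, 1.571]
force: [-0.1, -0.9, -1.2]
grip_width: 0.0386
```

{"name": "move_arm", "arguments": {
  "plan": [
    [0, 0, 0.06, 0, 0, 0],
    [0, 0, 0.04, 0, 0, 0],
    [0, 0, 0, 0, 0, 0]
  ]
}}

```text
clock: 27.1
position: [0.5765, 0.2221, 0.1812]
tool_rot: [-3.141, 0.0, 1.571]
force: [0.5, -0.1, -0.6]
grip_width: 0.0384
```

```bash
python3 - <<'E'
from h import *
s=bot.observe(); print(s["clock"],s["position"],s["force"],s["grip_width"])
E
```

```text
27.1 [0.57647755 0.22212959 0.18117656] [ 0.51572305 -0.05734921 -0.62922557] 0.0384329235511339
```

State unchanged. Lowering the last fraction of a millimetre until it touches.

{"name": "move_arm", "arguments": {
  "plan": [
    [0, 0, 0.04, 0, 0, 0],
    [0, 0, 0, 0, 0, 0]
  ]
}}

```text
clock: 27.3
position: [0.5766, 0.2222, 0.1808]
tool_rot: [3.141, -0.0, 1.571]
force: [-2.1, -1.0, 5.3]
grip_width: 0.0384
```

Contact at 0.1808, matching the expected 0.181. Releasing and withdrawing.

{"name": "move_arm", "arguments": {
  "plan": [
    [0, 0, 0, 0, 0, 0],
    [0, 0, 0, 0, 0, 0],
    [0, 0, 0, 0, 0, 0],
    [0, 0, 0, 0, 0, 0],
    [0, 0, 0, 0, 0, 0]
  ],
  "claw": -1
}}

```text
clock: 27.8
position: [0.5765, 0.2221, 0.1803]
tool_rot: [-3.142, -0.0, 1.571]
force: [0.1, 0.3, -0.1]
grip_width: 0.0856
```

{"name": "move_arm", "arguments": {
  "plan": [
    [0, 0, -0.3, 0, 0, 0],
    [0, 0, -0.8, 0, 0, 0],
    [0, 0, -1, 0, 0, 0],
    [0, 0, -1, 0, 0, 0],
    [-0.6, -0.2, -0.3, 0, 0, 0]
  ]
}}

```text
clock: 28.3
position: [0.5721, 0.2091, 0.2682]
tool_rot: [3.138, -0.003, 1.573]
force: [-0.9, 0.4, 0.8]
grip_width: 0.0853
```

{"name": "move_arm", "arguments": {
  "plan": [
    [-0.95, -0.2, 0, 0, 0, 0],
    [-0.95, -0.2, 0, 0, 0, 0],
    [-0.95, -0.2, 0, 0, 0, 0],
    [-0.95, -0.2, 0, 0, 0, 0],
    [-0.95, -0.2, 0, 0, 0, 0]
  ]
}}

```text
clock: 28.8
position: [0.5458, 0.0867, 0.2652]
tool_rot: [-3.141, 0.0, 1.57]
force: [1.0, 0.4, 0.7]
grip_width: 0.0853
```

{"name": "move_arm", "arguments": {
  "plan": [
    [-0.95, -0.2, 0, 0, 0, 0],
    [-0.95, -0.2, 0, 0, 0, 0],
    [-0.95, -0.2, 0, 0, 0, 0],
    [-0.95, -0.2, 0, 0, 0, 0],
    [-0.95, -0.2, 0, 0, 0, 0]
  ]
}}

```text
clock: 29.3
position: [0.5207, -0.032, 0.2653]
tool_rot: [-3.141, 0.0, 1.57]
force: [0.9, -0.3, 0.5]
grip_width: 0.0852
```

{"name": "move_arm", "arguments": {
  "plan": [
    [-0.95, -0.2, 0, 0, 0, 0],
    [-0.95, -0.2, 0, 0, 0, 0],
    [-0.6, 0, 0, 0, 0, 0],
    [0, 0, 0, 0, 0, 0],
    [0, 0, 0, 0, 0, 0]
  ]
}}

```text
clock: 29.8
position: [0.5111, -0.0929, 0.2653]
tool_rot: [-3.141, -0.0, 1.57]
force: [-0.2, -0.2, 0.2]
grip_width: 0.0854
```

```bash
python3 - <<'E'
from h import *
for n in ("scene","top"):
    im=viewer.grab_frame(n)[:,:,::-1].copy(); cv2.imwrite(f"pics/{n}15.png",im)
s=bot.observe(); print(s["clock"],s["position"],s["force"],s["grip_width"])
a=cv2.imread("pics/scene15.png");b=cv2.imread("pics/top15.png")
I=np.hstack([up(a,(400,175),35,12),up(b,(138,175),35,12)]); I=np.clip(I*1.2,0,255).astype(np.uint8);cv2.imwrite("pics/c15.png",cv2.resize(I,(800,400)))
cv2.imwrite("pics/f15.png",cv2.resize(np.hstack([a,b]),(800,300)))
E
```

```text
29.9 [ 0.51141647 -0.09214822  0.26529841] [-0.61489046  0.19132599  0.03095324] 0.08564585546101743
```

View pics/c15.png

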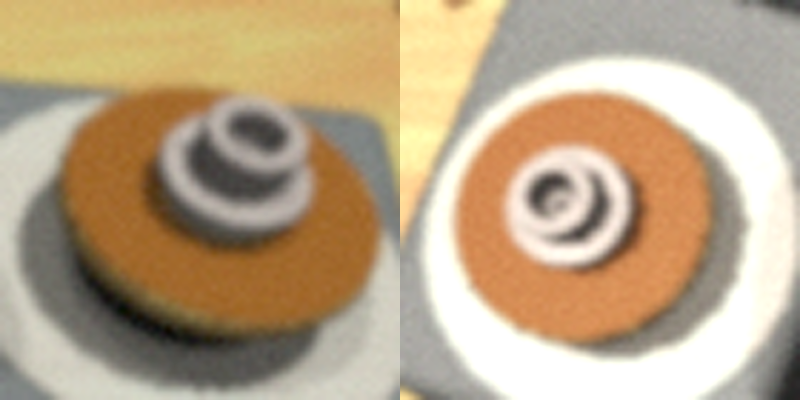

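View pics/f15.png

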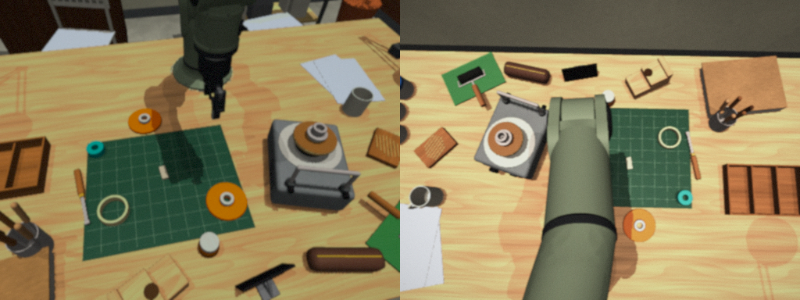

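The stack stands on the spindle: brown disc, with the bushing flange down on its hub and the spindle tip visible in the bore at crop (558,203). The bystanders have not moved. One numeric check on flange height follows.

```bash
python3 - <<'E'
from h import *
ctr={}
for n,s,th in (("scene",(406,169),0),("top",(136,176),0)):
    im=cv2.imread(f"pics/{n}15.png"); p=up(im,s,26,8); hsv=cv2.cvtColor(p,cv2.COLOR_BGR2HSV)
    br=((hsv[...,0]<24)&(hsv[...,1]>95))
    c=max(cv2.findContours(br.astype(np.uint8),cv2.RETR_EXTERNAL,cv2.CHAIN_APPROX_NONE)[0],key=len)
    h=cv2.convexHull(c)[:,0].astype(float)
    print(n,"disc rim at z=.159",[np.round(v,4) for v in circ(plane(n,back(h,s),.159))])
    (u,v),_,_=cv2.fitEllipse(c if len(h)<20 else h.astype(np.float32).reshape(-1,1,2)); ctr[n]=back(np.array([u,v]),s)
    m=(hsv[...,1]<55)&(hsv[...,2]>(150 if n=="top" else 105))
    f=np.zeros_like(m,np.uint8); cv2.fillPoly(f,[h.astype(int)],1); f=cv2.erode(f,np.ones((25,25)))
    h2,_=region(m&(f>0),(208,208))
    print(n,"flange at z=.178",[np.round(v,4) for v in circ(plane(n,back(h2,s),.178))])
print("disc rim centre triangulated",tri(ctr))
E
```

```text
scene disc rim at z=.159 [array([0.5411, 0.223 ]), np.float64(0.0958), np.float64(0.0097)]
scene flange at z=.178 [array([0.5796, 0.2391]), np.float64(0.0438), np.float64(0.0054)]
top disc rim at z=.159 [array([0.5759, 0.2217]), np.float64(0.0637), np.float64(0.0007)]
top flange at z=.178 [array([0.5764, 0.2227]), np.float64(0.0291), np.float64(0.0003)]
disc rim centre triangulated (array([0.56944227, 0.21304627, 0.18991513]), array([0.00422623]))
```

The top view agrees: flange r = 29 mm, centred at (0.576,0.223). The scene mask merged with the wood bench, so I'll redo it with a tighter colour range.

```bash
python3 - <<'E'
from h import *
n,s="scene",(401,174)
im=cv2.imread("pics/scene15.png"); p=up(im,s,30,8); hsv=cv2.cvtColor(p,cv2.COLOR_BGR2HSV)
br=(hsv[...,0]<=17)&(hsv[...,1]>150)&(hsv[...,2]>80)
br=cv2.morphologyEx(br.astype(np.uint8),cv2.MORPH_OPEN,np.ones((9,9)))
c=max(cv2.findContours(br,cv2.RETR_EXTERNAL,cv2.CHAIN_APPROX_NONE)[0],key=len)
h=cv2.convexHull(c)[:,0].astype(float)
print("disc",[np.round(v,4) for v in circ(plane(n,back(h,s,30),.159))])
cv2.polylines(p,[h.astype(int)],True,(0,0,255),1)
m=(hsv[...,1]<60)&(hsv[...,2]>95); f=np.zeros(m.shape,np.uint8); cv2.fillPoly(f,[h.astype(int)],1)
f=cv2.erode(f,np.ones((17,17)))
h2,_=region(m&(f>0),(240,215)); print("flange",[np.round(v,4) for v in circ(plane(n,back(h2,s,30),.178))])
cv2.polylines(p,[h2.astype(int)],True,(255,0,0),1); cv2.imwrite("pics/c16.png",p)
E
```

```text
disc [array([0.5795, 0.2192]), np.float64(0.0623), np.float64(0.0008)]
flange [array([0.5773, 0.2212]), np.float64(0.0313), np.float64(0.0017)]
```

View pics/c16.png

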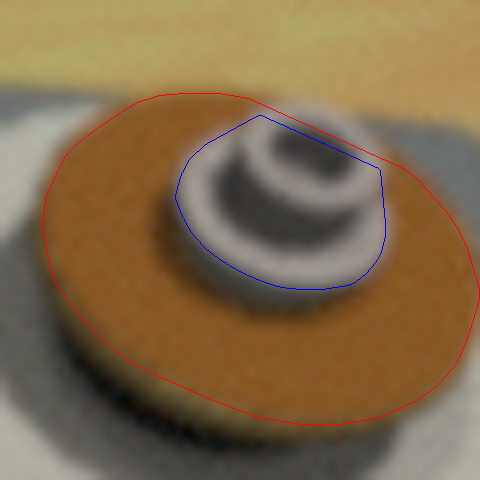

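With the disc and flange assumed at their seated heights, both views put their centres within about 4 mm of the spindle. Most of that is the known view bias, plus the imperfect scene outlines. The contact heights are the stronger evidence that the parts are seated. Handing in.

```bash
python3 -c "
from workcell import workorder
print(workorder.job_done())"
```

```text
the job is handed in; nothing more can be done
None
```

I built the stack on the spindle in the order asked: the aluminium spacer ring, the brown leather-faced disc with its hub up, then the bushing with its flange down. I then backed the gripper well clear and handed the job in at about 30 s. No verdict was reported.

**Seating:** each part touched down within about 0.5 mm of the height expected for sitting fully home. The tool point was at 0.125, 0.159 and 0.181 m. The highest force reading I saw was a brief 32 N (vertical) when the spacer met the seat.

**Final pictures:**
- The disc looks level, the flange sits on its hub, and the spindle tip shows in the bore.
- I saw no shift in the bystanders, orange discs or turquoise ring, though the arm hid part of the bench from the top camera.
- The top view puts the flange centre at (0.576, 0.223), against the spindle's (0.576, 0.222).

**Checks that disagreed:**
- The two cameras differ by a constant 3 mm or so in y, so I used their mean throughout.
- My first scene-camera fit of the finished stack failed because its colour mask merged with the bench.
- The refit gave the flange at (0.577, 0.221) and the disc at (0.580, 0.219). Its outlines are partly cut off by the bushing, so I gave it less weight than the touchdown heights.
- The gripper read about 2 mm under the true diameter on all three parts, which I took as sensor bias.

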